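# Inspect a pressed powder pellet with a hand lens

## Task

Lift the blue dust cover off the pins of the pellet holder and lay it flat, handle up, in the steel tray. Then pick up the hand lens by its handle and hold it level and still over the middle of the pellet, with the lens at the height of the red cursor on the upright rule; finish while holding it there, the lens touching nothing but the gripper. Do not drop the cover or the lens, and leave the pellet, the cursor and the other things on the bench where they are.

Things in the scene. Friction and masses are not known exactly. Their poses are not given: they have to be found in the camera images.
- holder: Pellet holder: dark block 84 (x) x 112 (y) x 26 mm, fixed on the bench, with a round seat in its top for the pellet. Two steel locating pins, 6 mm across and 10 mm high, stand on its top at y = +41 and -41 mm. Origin at the middle of its underside, on the bench; z up.
- pellet_face (a point): Centre of the upper face of the pellet: a brown pressed-powder disc in an aluminium cup, 40 mm across, lying loose in the holder's seat, its face 2 mm below the block's top and 24 mm above the bench, hidden under the cover at the start. Axes as the holder's.
- cover_grip (a point): Centre of the dust cover's handle. Cover: loose blue plate 72 (x) x 100 (y) x 6 mm, about 130 g, lying on the holder's top, the two pins through its 8 mm holes. Handle: black bar on the plate's middle, 14 mm thick (x), 44 mm long (y), 28 mm tall, its centre 20 mm above the plate's underside, its top 34 mm above it. z points up out of the handle.
- loupe_grip (a point): Grasp point on the hand lens's handle, near the balance point. The handle is a flat-sided black bar 16 mm wide (y), 18 mm tall (z), lying on the bench at the start (this point 9 mm above the bench); it runs from 30 mm ahead of this point (+x, towards the lens) to 78 mm behind it. A thin steel neck joins it to the lens rim. The whole weighs about 110 g. z up.
- lens_centre (a point): Centre of the hand lens's glass, 78 mm along +x from the handle's grasp point and 2 mm lower when level. The glass sits in a round black rim, 68 mm across and 14 mm thick (this point is 7 mm above the rim's underside). z is the lens's optical axis, up when it lies on the bench.
- rule_stand: Steel rule, 26 mm wide (y), 3 mm thick (x) and 160 mm tall, upright in a grey base 44 (x) x 56 (y) mm, fixed on the bench beside the pellet holder, about 130 mm from the pellet, on its left or its right. Origin at the middle of the base's underside, on the bench; z up.
- cursor_mark (a point): White index line in the middle of the red cursor, which is 12 mm tall, 36 mm wide and 15 mm thick and sits on the rule by friction. Its height above the bench (100 to 145 mm) is the height at which the lens's centre has to be held. z up; y runs across the rule's width.
- tray: Shallow stainless tray, 150 (x) x 190 (y) mm outside, walls 4 mm, rim 17 mm above the bench, floor 4 mm above the bench; fixed. Origin at the middle of its underside, on the bench; z up.
- amber_bottle: Bystander: small amber bottle with black cap, 48 mm across, 98 mm tall, beside the pellet holder on the side opposite the rule. Origin at the middle of its underside.
- white_bottle: Bystander: white plastic bottle with blue cap, 72 mm across, 165 mm tall, beyond the work on the robot's right. Origin at the middle of its underside.
- mortar: Bystander: dark stone mortar with its pestle leaning in it, 132 mm across, 86 mm tall (pestle, lighter grey, to about 137 mm), beyond the work on the robot's left. Origin at the middle of its underside.
Mind the look-alikes: they are no part of the job. Leave any yellow look-alike of the holder alone. Of the things that look like the part that bears loupe_grip, take the one that is farthest from the robot's base at the start.

How it is judged:
By the outcome, as a careful person would: the job done as asked, in the order asked, and still so for the second after the job is handed in, while the arm keeps its last pose, push and grip.
It also fails if it takes over 64 s, if anything falls off the work surface, if the arm or the gripper's body presses on something with over 40 N, if the wrist force passes 120 N, or if a joint passes its speed limit or range.

## Robot

A 6-joint arm with a two-finger parallel gripper is mounted at the origin on the work surface. World frame = base frame: x ahead of the robot, y to its left, z up, the work surface at z = 0. Lengths are in m, angles in rad, forces in N, time in s.
With the tool pointing down it reaches from about 0.35 to 0.775 m from the base axis. Payload 7.3 kg.
Tool frame: the origin (TCP) lies between the finger pads; the fingertips stand 14 mm ahead of it and the grasp point (between the pads) lies 5 mm behind it; z points along the fingers, y is the direction in which the jaws open and shut (so a half turn about z gives the same grasp; the last joint's range is limited). The gripper opens to 92 mm and grips with 3 to 60 N. Pads are 19 mm wide; open, the fingers measure 130 mm over their backs; the gripper's body (75 mm by 190 mm) begins 47 mm behind the grasp point.
Start: joints at [1.01, 0.342, 1.524, -0, 1.275, -0.146], TCP at [0.212, 0.481, 0.241] pointing down, gripper open.
Joint ranges: [-2.53, 2.53], [-0.77, 2.02], [0.04, 2.7], [-1, 4.14], [0.28, 2.66], [-3.11, 3.11]. Speed limits (rad/s): [2.57, 2.57, 3.14, 3.14, 3.14, 3.14].

## Interface

Orientations are given as [roll, pitch, yaw] about the fixed x, y, z axes, in that order (R = Rz(yaw) Ry(pitch) Rx(roll)).
In Python, from cell import robot gives the robot as it stands.
- The arm moves only by the shell command python3 -m creep 'ROWS' [FORCE]. ROWS is JSON, a list that holds one entry, the list of rows, each a list of 7 numbers: the shift along the tool's x, y, z in cm, then the turn, a rotation vector about the tool's x, y, z in degrees, then the gripper command: -1 is shut, 1 is fully open, values between are in proportion. In form: [[[tx, ty, tz, wx, wy, wz, gripper], ...]]. A call has 1 to 8 rows; each row is the pose to reach, as a shift and turn from the pose measured when the call began, along the tool's axes at that moment; what a row does not reach only later rows make up. A row lasts 1/10 s, in which the tool goes at most 50 mm and 8.59 degrees, less where a joint would pass 70% of its speed; a pose out of reach is approached as far as the arm can. A call with a gripper value outside its range is refused whole. The fingers move at their own pace and stop on an object; FORCE is the grip in N (left out, the last holds). Time passes only in rows, so rows that repeat a pose let the fingers close. It gives the time, the measured TCP pose, the force and the opening at its end, in the units of the state.
- robot.observe(): the state, without advancing time (a new reading comes with each control period).
- robot.read_camera(name): name is "side" or "top" or "wrist"; returns the picture (384x512x3 uint8, red, green, blue); there is no depth.
- robot.camera_params(name): a dict with "camera_matrix" (3x3 intrinsics, pixels), "k1" (the pictures are not rectified: a ray, as slopes to the right and down, at radius r is drawn at 1 + k1 r^2 times it, then the intrinsics apply), "R" (3x3) and "t" (3): a world point X has camera coordinates R X + t. Camera axes: x right, y down, z forward; pixel columns grow to the right and rows downward; lengths in m; the calibration is good to about 2 mm. A picture is of the moment at which its call begins: read the wrist's pose just before it. camera_params takes no time and is no camera call; for the wrist camera it gives the pose at the moment of the call.
- robot.hand_in(): hands the job in, once; it reports no verdict.
Trained networks look in the newest picture that a camera, given by its name, has taken for a name from the list of things; names that differ only in an ending like _2 or _b are one class to them, and where a whole thing is asked for, a point or a joint stands for the part that bears it (a point fixed in the world has none). Each returns a list of dicts, best first, with "score" (0 to 1); they miss things now and then, are a little off and sometimes report something else, mostly with a low value. They report only what shows in the picture. A call takes as long as a camera call. They do not tell look-alikes from the thing itself.
- robot.look_for(camera, label): "centre" ([x, y, z] in m, in the coordinates of the camera as it stood for that picture, good to about 4 mm: the middle of the surface that is visible of it).
- robot.masks_of(camera, label): "mask" (384x512 bool, what is visible of it).
The state is a dict: "time": time; "qpos": joint angles; "qvel": joint speeds; "joint_efforts": joint torques, N m; "tool_pos": TCP position; "tool_rot": TCP orientation; "contact_force": force on the tool from outside, world axes, zero at the start; "torque": the same for the moment, N m; "opening": finger opening in m.
Only numpy, scipy, OpenCV 4.12 (cv2) and the standard library are available. Lean on these libraries where they do the work, as an engineer would, in place of code of your own. Each camera call takes 0.05 s, during which the arm holds its last target.

## Working session

There is one attempt and no reset: what is moved stays moved. The work goes in short steps, Python scripts to look and compute and a shell command to move; the robot and the scene stay as the last step left them, time stands still between calls to the robot, and variables do not carry over. Pictures are saved under pics/ and viewed, and the job is handed in when it is done.

```bash
ls; mkdir -p pics; cat > h.py <<'E'
import numpy as np, cv2, json
from cell import robot
def snap(c,fn):
    im=robot.read_camera(c); cv2.imwrite('pics/'+fn,cv2.cvtColor(im,cv2.COLOR_RGB2BGR)); return im
def toW(p,P): return np.array(P['R']).T@(np.array(p)-np.array(P['t']))
def ray(P,uv):
    K=np.array(P['camera_matrix']); 
    d=cv2.undistortPoints(np.array([[uv]],float),K,np.array([P['k1'],0,0,0.]))[0,0]
    R=np.array(P['R']);t=np.array(P['t'])
    return -R.T@t, R.T@np.array([d[0],d[1],1])
def atz(P,uv,z):
    o,d=ray(P,uv); return o+d*(z-o[2])/d[2]
def proj(P,X):
    R=np.array(P['R']);t=np.array(P['t'])
    return cv2.projectPoints(np.array(X,float).reshape(-1,3),cv2.Rodrigues(R)[0],t,np.array(P['camera_matrix']),np.array([P['k1'],0,0,0.]))[0][:,0]
E
python3 - <<'E'
from h import *
print(robot.observe())
for c in ['side','top','wrist']: 
    snap(c,c+'0.png'); P=robot.camera_params(c); print(c,{k:np.round(np.array(v),3).tolist() for k,v in P.items()})
print(robot.observe()['time'])
E
```

```text
pics
{'time': 0.0, 'qpos': array([ 1.00997955e+00,  3.42695526e-01,  1.52503862e+00,  1.38428951e-05,
        1.27539084e+00, -1.46007576e-01]), 'qvel': array([ 0.00108528, -0.00227237,  0.00060427, -0.00057948, -0.00057393,
       -0.00047312]), 'joint_efforts': array([-2.16962289e-03, -4.31250465e+01, -2.44215077e+01,  7.14210025e-02,
        5.61986875e-02, -1.23231071e-04]), 'tool_pos': array([0.21135104, 0.48014864, 0.24005152]), 'tool_rot': array([-3.14007855e+00, -2.36033727e-04,  2.72677924e+00]), 'contact_force': array([ 0.71085977, -0.57735916, -0.44424035]), 'torque': array([0.01693415, 0.01142442, 0.00191028]), 'opening': 0.09202459255006382}
side {'camera_matrix': [[349.928, 0.0, 262.472], [0.0, 349.928, 194.826], [0.0, 0.0, 1.0]], 'k1': 0.031, 'R': [[-0.952, -0.305, 0.015], [-0.254, 0.765, -0.591], [0.168, -0.567, -0.806]], 't': [0.491, 0.165, 0.908]}
top {'camera_matrix': [[374.413, 0.0, 252.388], [0.0, 374.413, 196.353], [0.0, 0.0, 1.0]], 'k1': -0.067, 'R': [[-0.021, -0.999, -0.026], [-0.981, 0.026, -0.194], [0.195, 0.022, -0.981]], 't': [0.018, 0.522, 0.945]}
wrist {'camera_matrix': [[326.157, 0.0, 258.743], [0.0, 326.157, 193.292], [0.0, 0.0, 1.0]], 'k1': 0.018, 'R': [[0.404, 0.915, -0.002], [0.883, -0.389, 0.263], [0.239, -0.108, -0.965]], 't': [-0.524, -0.033, 0.39]}
0.15
```

View pics/side0.png

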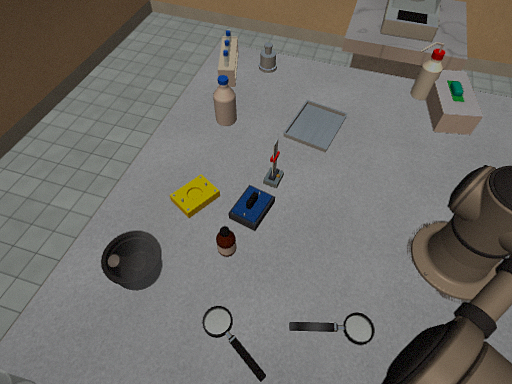

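View pics/top0.png

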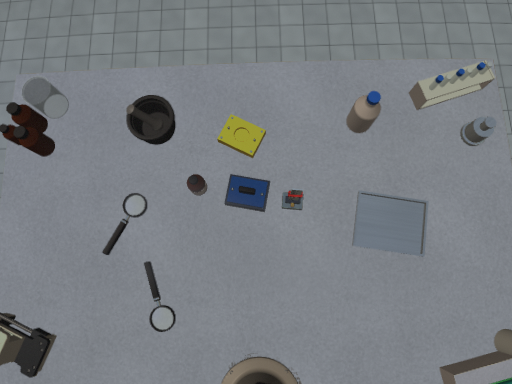

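View pics/wrist0.png

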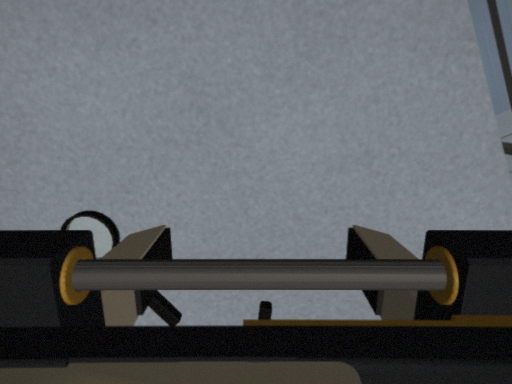

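The top picture shows the blue cover on the holder at (247,192) and the rule with its cursor at (292,198). The tray is at (390,223) and the yellow look-alike at (242,135). There are two hand lenses: A has its lens at (135,205) and handle to (107,252); B has its lens at (162,318) and handle to (150,265). The base is near (260,390), so A is the farther one.

```bash
python3 - <<'E'
from h import *
for c in ['top','side']:
    P=robot.camera_params(c)
    for l in ['holder','cover_grip','loupe_grip','lens_centre','rule_stand','cursor_mark','tray','amber_bottle','white_bottle','mortar']:
        for r in robot.look_for(c,l)[:3]:
            w=toW(r['centre'],P); print(c,l,round(r['score'],2),np.round(w,4),np.round(proj(P,w)[0]), round(float(np.hypot(w[0],w[1])),3))
im=cv2.imread('pics/top0.png')
a=cv2.resize(im[180:345,90:190],None,fx=4,fy=3.6,interpolation=cv2.INTER_CUBIC)
b=cv2.resize(im[170:220,215:315],None,fx=8,fy=8,interpolation=cv2.INTER_CUBIC)
s=cv2.imread('pics/side0.png')[130:240,215:315]
cv2.imwrite('pics/a.png',a);cv2.imwrite('pics/b.png',b);cv2.imwrite('pics/s.png',cv2.resize(s,None,fx=5,fy=5,interpolation=cv2.INTER_CUBIC))
E
```

```text
top holder 0.98 [0.7022 0.0356 0.0302] [241. 135.] 0.703
top holder 0.59 [0.517  0.0181 0.0246] [248. 200.] 0.517
top cover_grip 0.94 [0.5362 0.0188 0.0326] [248. 193.] 0.537
top loupe_grip 0.86 [0.4979 0.3538 0.0115] [128. 211.] 0.611
top loupe_grip 0.77 [0.2212 0.264  0.0122] [158. 313.] 0.344
top lens_centre 0.9 [0.2237 0.2646 0.0173] [157. 312.] 0.347
top lens_centre 0.68 [0.497  0.3486 0.0116] [130. 211.] 0.607
top rule_stand 0.98 [ 0.5111 -0.0983  0.0315] [291. 201.] 0.521
top rule_stand 0.68 [ 0.7317 -0.292   0.1116] [364. 111.] 0.788
top cursor_mark 0.38 [ 0.5182 -0.096   0.1138] [293. 192.] 0.527
top tray 0.81 [ 0.4435 -0.3701  0.0046] [390. 224.] 0.578
top amber_bottle 0.71 [0.551  0.1506 0.0697] [197. 186.] 0.571
top white_bottle 0.9 [ 0.7289 -0.2929  0.1087] [364. 112.] 0.786
top mortar 0.74 [0.7465 0.2828 0.0743] [150. 118.] 0.798
top mortar 0.19 [0.495  0.3509 0.0157] [129. 212.] 0.607
side holder 0.71 [0.7045 0.0394 0.027 ] [194. 195.] 0.706
side holder 0.57 [0.5304 0.0646 0.0252] [250. 219.] 0.534
side cover_grip 0.64 [0.5389 0.0292 0.0348] [251. 206.] 0.54
side loupe_grip 0.92 [0.4986 0.3538 0.0095] [221. 331.] 0.611
side loupe_grip 0.72 [ 0.5149 -0.096   0.0333] [273. 175.] 0.524
side loupe_grip 0.68 [0.2237 0.2665 0.0122] [351. 332.] 0.348
side lens_centre 0.9 [0.2199 0.2652 0.0114] [353. 332.] 0.344
side lens_centre 0.88 [0.4983 0.3553 0.0108] [221. 332.] 0.612
side rule_stand 0.71 [0.5267 0.0674 0.0274] [251. 220.] 0.531
side rule_stand 0.59 [ 0.5133 -0.0952  0.0317] [273. 175.] 0.522
side cursor_mark 0.51 [ 0.5149 -0.0977  0.1087] [274. 157.] 0.524
side tray 0.59 [ 0.7344 -0.2853  0.0886] [225. 104.] 0.788
side tray 0.57 [ 0.4485 -0.3698  0.0069] [315. 125.] 0.581
side amber_bottle 0.79 [0.5586 0.1662 0.0596] [226. 242.] 0.583
side white_bottle 0.89 [ 0.7336 -0.2833  0.0919] [225. 103.] 0.786
side mortar 0.86 [0.7408 0.2779 0.0726] [134. 258.] 0.791
```

View pics/a.png

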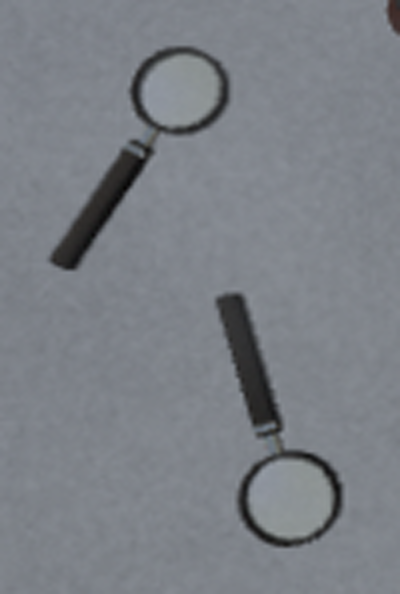

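View pics/b.png

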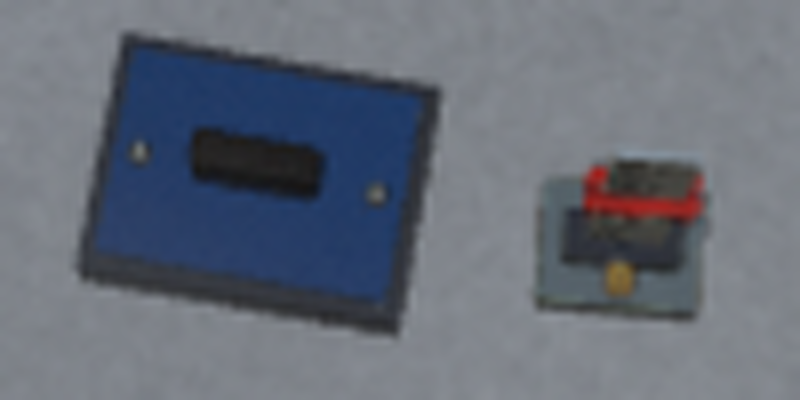

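View pics/s.png

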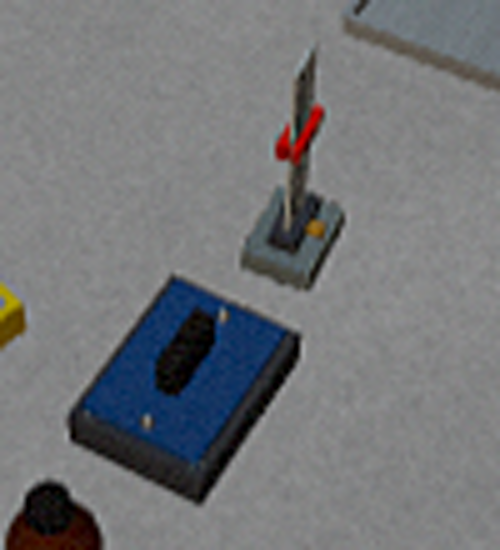

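Lens A is the one meant: its lens is at (135,205) and its handle at (114,235), with range about 0.61 m against 0.35 m for B. Next I work out the handle and cover geometry.

```bash
python3 - <<'E'
from h import *
P=robot.camera_params('top')
f=lambda x,y:(215+(x+.5)/8-.5,170+(y+.5)/8-.5)
p1=atz(P,f(140,150),.036);p2=atz(P,f(376,192),.036)
print('pins',p1,p2,np.linalg.norm(p1-p2),(p1+p2)/2,np.degrees(np.arctan2(*(p1-p2)[[1,0]]))-90)
# loupe via masks
for c in ['top','side']:
    P=robot.camera_params(c)
    im=robot.read_camera(c)
    for m in robot.masks_of(c,'loupe_grip'):
        M=m['mask']; ys,xs=np.nonzero(M); print(c,'mask',m['score'],M.sum(),xs.mean(),ys.mean(),xs.min(),xs.max(),ys.min(),ys.max())
    for m in robot.masks_of(c,'tray')[:2]:
        M=m['mask'].astype(np.uint8); cn=max(cv2.findContours(M,0,1)[0],key=cv2.contourArea)
        b=cv2.boxPoints(cv2.minAreaRect(cn)); q=cv2.approxPolyDP(cn,6,True)[:,0]
        print(c,'tray',m['score'],M.sum(),[ [*np.round(atz(P,u,.017)[:2],3)] for u in q])
    for m in robot.masks_of(c,'cursor_mark')[:2]:
        ys,xs=np.nonzero(m['mask']); print(c,'cur',m['score'],xs.mean(),ys.mean(),xs.min(),xs.max(),ys.min(),ys.max(),len(xs))
    hsv=cv2.cvtColor(im,cv2.COLOR_RGB2HSV)
    red=((hsv[...,0]<8)|(hsv[...,0]>172))&(hsv[...,1]>150)&(hsv[...,2]>90)
    n,l,st,ce=cv2.connectedComponentsWithStats(red.astype(np.uint8))
    for i in range(1,n):
        if st[i,4]>8: print(c,'red',st[i],ce[i])
E
```

```text
pins [0.5491546  0.06081495 0.036     ] [ 0.53246503 -0.01896261  0.036     ] 0.08150460353680773 [0.54080981 0.02092617 0.036     ] -11.815943112043968
top mask 0.78 747 127.74698795180723 216.02141900937082 103 146 193 254
top mask 0.56 854 158.2494145199063 304.519906323185 144 174 261 331
top tray 0.82 4123 [[np.float64(0.537), np.float64(-0.288)], [np.float64(0.392), np.float64(-0.258)], [np.float64(0.354), np.float64(-0.445)], [np.float64(0.504), np.float64(-0.474)]]
top cur 0.4 292.6969696969697 195.33333333333334 288 299 193 197 33
top red [288 191  14   6  37] [293.54054054 194.59459459]
side mask 0.94 1229 342.89829129373476 327.70382424735556 289 374 313 345
side mask 0.74 914 224.55142231947482 102.23522975929978 213 236 75 125
side mask 0.59 1204 228.57558139534885 335.31976744186045 203 265 306 380
side tray 0.84 1984 [[np.float64(0.505), np.float64(-0.476)], [np.float64(0.535), np.float64(-0.28)], [np.float64(0.39), np.float64(-0.254)], [np.float64(0.361), np.float64(-0.452)]]
side cur 0.63 274.40909090909093 157.22727272727272 271 278 152 160 22
side red [433  49  12  12  98] [438.08163265  54.29591837]
side red [270 151  10  12  40] [274.025 157.225]
```

Checks on the measurements:
- Pin spacing is 81.5 mm (82 expected), giving a holder yaw of about -11.8°.
- The tray centre is about (0.446,-0.366), with yaw about -11.5°.

I'll move above the cover first.

```bash
cat >> h.py <<'E'
from scipy.spatial.transform import Rotation as Ro
def go(pos,yaw=None,pose=None):
    s=robot.observe(); R0=Ro.from_euler('xyz',s['tool_rot'])
    Rt=R0 if yaw is None else Ro.from_euler('xyz',[np.pi,0,np.radians(yaw)])
    t=R0.inv().apply(np.array(pos)-s['tool_pos'])*100
    w=np.degrees((R0.inv()*Rt).as_rotvec())
    print('shift cm',np.round(t,2),'rotvec',np.round(w,2),'yaw now',round(np.degrees(s['tool_rot'][2]),2),'t',round(s['time'],2),'tcp',np.round(s['tool_pos'],4),'F',np.round(s['contact_force'],2),'open',round(s['opening'],4))
E
python3 - <<'E'
from h import *
go([.541,.021,.2],78.2)
E
```

```text
shift cm [-48.67 -28.78   4.07] rotvec [ 1.000e-02 -0.000e+00  7.804e+01] yaw now 156.24 t 1.55 tcp [0.2116 0.4805 0.2408] F [-0.47 -0.12 -0.12] open 0.0921
```

```bash
python3 -m creep '[[[-48.7,-28.8,4,0,0,78,1],[-48.7,-28.8,4,0,0,78,1],[-48.7,-28.8,4,0,0,78,1],[-48.7,-28.8,4,0,0,78,1],[-48.7,-28.8,4,0,0,78,1],[-48.7,-28.8,4,0,0,78,1],[-48.7,-28.8,4,0,0,78,1],[-48.7,-28.8,4,0,0,78,1]]]'; python3 -c "
from h import *
go([.541,.021,.2],78.2)"
```

```text
time: 2.35
tool_pos: [0.445, 0.1544, 0.2127]
tool_rot: [3.141, -0.0, 1.521]
contact_force: [0.2, 1.0, 0.4]
opening: 0.0917
shift cm [-12.84  10.26   1.27] rotvec [ 0.04 -0.03  8.92] yaw now 87.12 t 2.35 tcp [0.445  0.1544 0.2127] F [0.24 1.02 0.35] open 0.0917
```

```bash
python3 -m creep '[[[-12.8,10.3,1.3,0,0,8.9,1],[-12.8,10.3,1.3,0,0,8.9,1],[-12.8,10.3,1.3,0,0,8.9,1],[-12.8,10.3,1.3,0,0,8.9,1],[-12.8,10.3,1.3,0,0,8.9,1],[-12.8,10.3,1.3,0,0,8.9,1]]]'; python3 -c "
from h import *
go([.541,.021,.2],78.2)
snap('wrist','w1.png');snap('side','s1.png');P=robot.camera_params('wrist')
for r in robot.look_for('wrist','cover_grip'): print(r['score'],toW(r['centre'],P))
print(proj(P,[[.5408,.0209,.06]]))"
```

```text
time: 2.95
tool_pos: [0.5408, 0.0219, 0.1995]
tool_rot: [-3.141, -0.001, 1.365]
contact_force: [0.1, 0.4, 1.3]
opening: 0.092
shift cm [-0.09  0.04 -0.05] rotvec [-0.03 -0.05 -0.  ] yaw now 78.2 t 2.95 tcp [0.5408 0.0219 0.1995] F [0.09 0.39 1.31] open 0.092
0.79 [0.54121557 0.02474991 0.03401269]
[[259.14447889 188.12324942]]
```

View pics/w1.png

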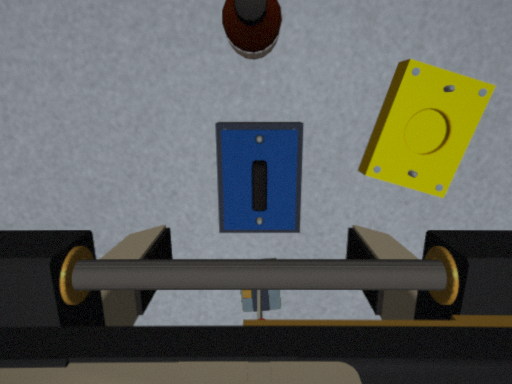

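The wrist view shows the handle at (259,186) between the fingers and aligned, with pins at (259,139) and (259,220). I'll refine the pose from these.

```bash
python3 -c "
from h import *
P=robot.camera_params('wrist')
im=cv2.imread('pics/w1.png'); cv2.imwrite('pics/w1c.png',cv2.resize(im[115:240,210:310],None,fx=4.5,fy=4.5,interpolation=cv2.INTER_CUBIC))
p1=atz(P,(259,139),.036);p2=atz(P,(259.3,220.3),.036)
print(p1,p2,np.linalg.norm(p1-p2),(p1+p2)/2,np.degrees(np.arctan2(*(p1-p2)[[1,0]]))-90)
go([.541,.021,.1])"
```

```text
[0.54917778 0.06132628 0.036     ] [ 0.53313185 -0.01768097  0.036     ] 0.08062020893007671 [0.54115482 0.02182266 0.036     ] -11.480308365532863
shift cm [-0.18  0.06 10.  ] rotvec [0. 0. 0.] yaw now 78.33 t 3.1 tcp [0.5407 0.0228 0.2   ] F [-0.34 -0.72  0.68] open 0.0917
```

View pics/w1c.png

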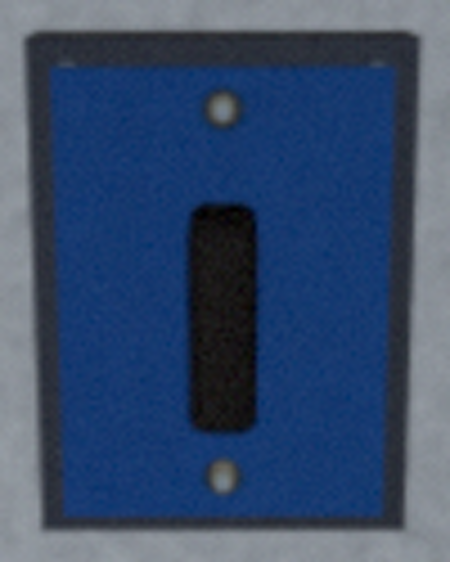

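Both views agree on a holder centre of (0.541,0.0215). Descending to TCP z of about 0.05.

```bash
python3 -m creep '[[[-0.1,0,4,0,0,0,1],[-0.1,0,8,0,0,0,1],[-0.1,0,11,0,0,0,1],[-0.1,0,13,0,0,0,1],[-0.1,0,14.5,0,0,0,1],[-0.1,0,15,0,0,0,1],[-0.1,0,15,0,0,0,1]]]' 25; python3 -c "
from h import *
go([.541,.0215,.0495],78.2)
snap('wrist','w2.png')"
```

```text
time: 3.8
tool_pos: [0.5402, 0.0228, 0.0499]
tool_rot: [-3.141, -0.001, 1.368]
contact_force: [0.3, 0.6, 0.7]
opening: 0.0915
shift cm [-0.11  0.11  0.04] rotvec [-0.01 -0.04  0.2 ] yaw now 78.4 t 3.8 tcp [0.5402 0.0228 0.0499] F [0.29 0.58 0.75] open 0.0915
```

View pics/w2.png

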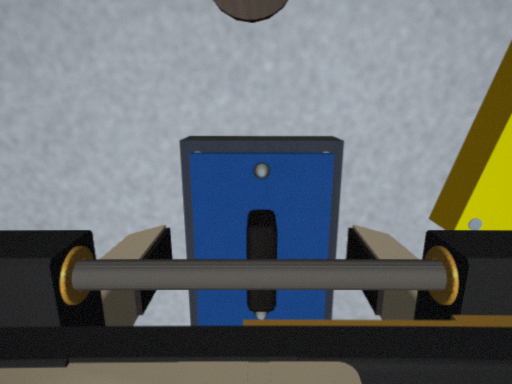

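The handle sits between the pads, with clearance to the plate. Closing the gripper.

```bash
python3 -m creep '[[[-0.1,0.05,0,0,0,0,-1],[-0.1,0.05,0,0,0,0,-1],[-0.1,0.05,0,0,0,0,-1],[-0.1,0.05,0,0,0,0,-1],[-0.1,0.05,0,0,0,0,-1],[-0.1,0.05,0,0,0,0,-1],[-0.1,0.05,0,0,0,0,-1],[-0.1,0.05,0,0,0,0,-1]]]' 30
```

```text
time: 4.65
tool_pos: [0.541, 0.0215, 0.0506]
tool_rot: [3.14, -0.001, 1.368]
contact_force: [-0.0, 1.0, -0.7]
opening: 0.0327
```

```bash
python3 -m creep '[[[0,0,0,0,0,0,-1],[0,0,0,0,0,0,-1],[0,0,0,0,0,0,-1],[0,0,0,0,0,0,-1],[0,0,0,0,0,0,-1],[0,0,0,0,0,0,-1]]]'
```

```text
time: 5.25
tool_pos: [0.541, 0.0215, 0.0505]
tool_rot: [3.14, -0.001, 1.368]
contact_force: [0.1, -1.1, -0.0]
opening: 0.0139
```

```bash
python3 -m creep '[[[0,0,-0.5,0,0,0,-1],[0,0,-1,0,0,0,-1],[0,0,-1.5,0,0,0,-1],[0,0,-2.5,0,0,0,-1],[0,0,-4,0,0,0,-1],[0,0,-6,0,0,0,-1],[0,0,-8,0,0,0,-1],[0,0,-10,0,0,0,-1]]]'; python3 -m creep '[[[0,0,-3,0,0,0,-1],[0,0,-6,0,0,0,-1],[0,0,-8,0,0,0,-1],[0,0,-9,0,0,0,-1],[0,0,-9,0,0,0,-1]]]'; python3 -c "
from h import *
go([.4465,-.366,.24],78.5)
snap('side','s3.png');snap('wrist','w3.png');snap('top','t3.png')"
```

```text
time: 6.05
tool_pos: [0.5409, 0.0215, 0.1521]
tool_rot: [3.14, -0.001, 1.368]
contact_force: [0.1, -0.1, -0.4]
opening: 0.0139
time: 6.55
tool_pos: [0.5411, 0.0214, 0.2437]
tool_rot: [3.137, -0.001, 1.368]
contact_force: [0.3, 0.3, -2.5]
opening: 0.0138
shift cm [-39.85  -1.47   0.31] rotvec [ 0.26 -0.07 -0.12] yaw now 78.39 t 6.55 tcp [0.5411 0.0214 0.2437] F [ 0.35  0.3  -2.47] open 0.0138
```

View pics/s3.png

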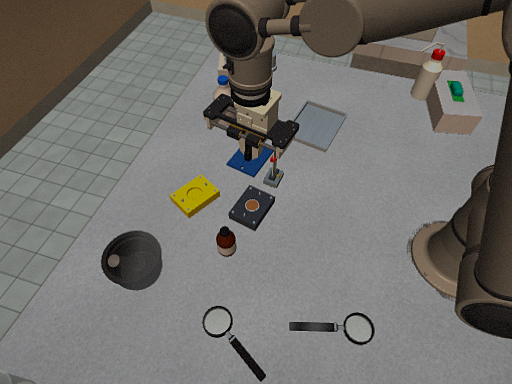

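View pics/w3.png

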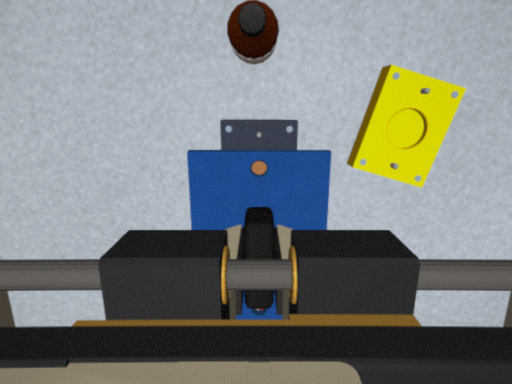

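The cover is held, and the side view shows the pellet uncovered and still seated at (252,205). Moving over the tray at a height that clears the rule.

```bash
python3 -m creep '[[[-2,0,0,0,0,0,-1],[-5,-0.2,0,0,0,0,-1],[-9,-0.4,0,0,0,0,-1],[-13,-0.5,0,0,0,0,-1],[-17,-0.6,0,0,0,0,-1],[-21,-0.8,0,0,0,0,-1],[-25,-1,0,0,0,0,-1],[-29,-1.1,0,0,0,0,-1]]]';python3 -c "
from h import *
go([.4465,-.366,.24],78.5)"
```

```text
time: 7.5
tool_pos: [0.4697, -0.2616, 0.2393]
tool_rot: [-3.139, -0.002, 1.368]
contact_force: [0.8, -0.3, -1.7]
opening: 0.0132
shift cm [-10.7   -0.17  -0.09] rotvec [-0.18 -0.11 -0.12] yaw now 78.38 t 7.5 tcp [ 0.4697 -0.2616  0.2393] F [ 0.77 -0.31 -1.68] open 0.0132
```

```bash
python3 -m creep '[[[-4,0,0,0,0,0,-1],[-7,-0.1,0,0,0,0,-1],[-9.5,-0.2,0,0,0,0,-1],[-10.7,-0.2,0,0,0,0,-1],[-10.7,-0.2,0,0,0,0,-1],[-10.7,-0.2,0,0,0,0,-1]]]';python3 -c "
from h import *
go([.4465,-.366,.0295],78.5)
snap('top','t4.png');snap('side','s4.png')"
```

```text
time: 8.1
tool_pos: [0.4463, -0.3649, 0.2384]
tool_rot: [-3.137, -0.003, 1.368]
contact_force: [0.1, 1.1, -0.7]
opening: 0.0139
shift cm [-0.17  0.13 20.89] rotvec [-0.24 -0.19 -0.11] yaw now 78.39 t 8.1 tcp [ 0.4463 -0.3649  0.2384] F [ 0.08  1.12 -0.65] open 0.0139
```

View pics/s4.png

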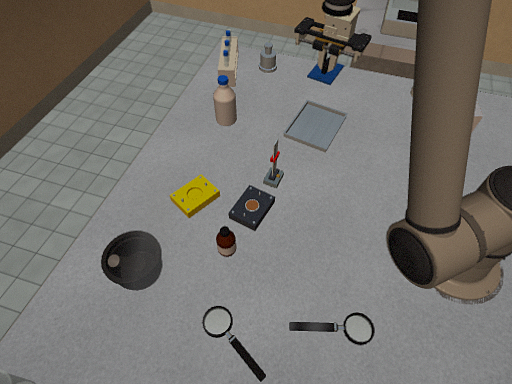

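View pics/t4.png

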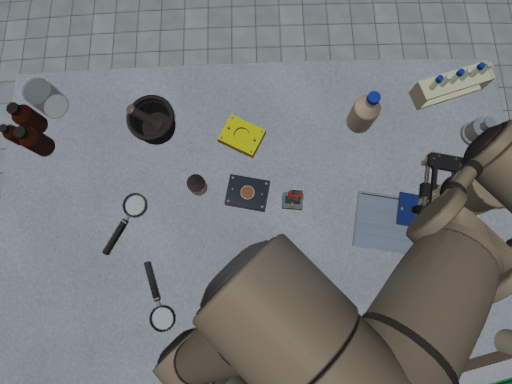

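```bash
python3 -m creep '[[[-0.1,0.1,3,-0.2,-0.2,0,-1],[-0.1,0.1,7,-0.2,-0.2,0,-1],[-0.1,0.1,11,-0.2,-0.2,0,-1],[-0.1,0.1,14,-0.2,-0.2,0,-1],[-0.1,0.1,16,-0.2,-0.2,0,-1],[-0.1,0.1,17.5,-0.2,-0.2,0,-1],[-0.1,0.1,18.5,-0.2,-0.2,0,-1],[-0.1,0.1,18.5,-0.2,-0.2,0,-1]]]';python3 -c "
from h import *
go([.4465,-.366,.0295],78.5)
snap('side','s5.png');snap('wrist','w5.png')
im=cv2.imread('pics/s5.png');cv2.imwrite('pics/s5c.png',cv2.resize(im[60:180,240:380],None,fx=5,fy=5,interpolation=cv2.INTER_CUBIC))"
```

```text
time: 9.0
tool_pos: [0.4468, -0.3639, 0.053]
tool_rot: [-3.14, -0.0, 1.37]
contact_force: [-0.3, -0.3, -2.0]
opening: 0.0138
shift cm [-0.21  0.02  2.35] rotvec [-0.1  -0.03  0.02] yaw now 78.52 t 9.0 tcp [ 0.4468 -0.3639  0.053 ] F [-0.32 -0.27 -2.04] open 0.0138
```

View pics/s5c.png

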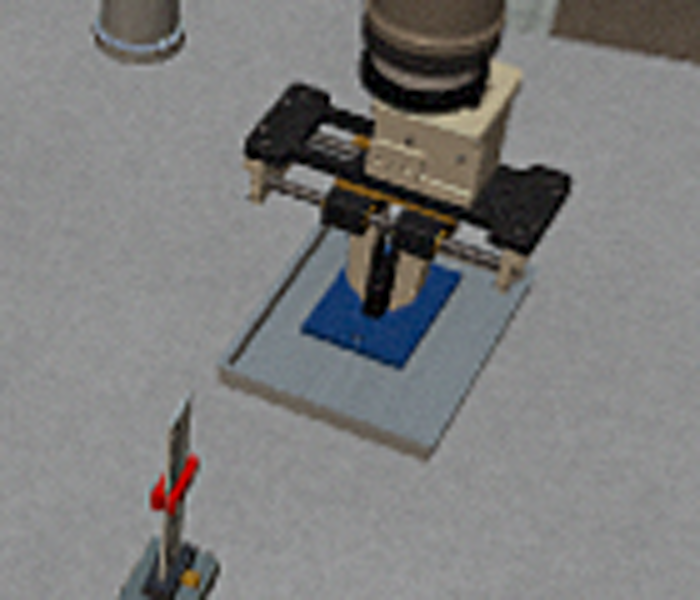

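View pics/w5.png

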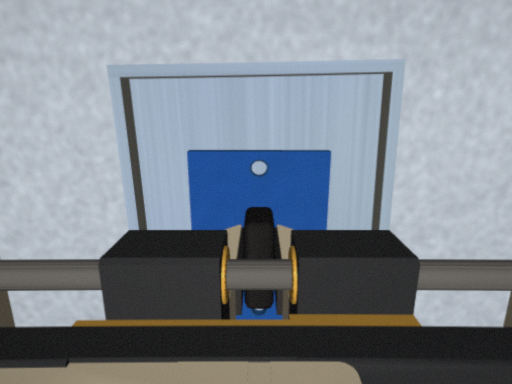

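The cover is centred over the tray: in the wrist view it spans columns 188–330, and the tray walls are at 125 and 385. Lowering slowly.

```bash
python3 -m creep '[[[-0.2,0,0.6,0,0,0,-1],[-0.2,0,1.2,0,0,0,-1],[-0.2,0,1.7,0,0,0,-1],[-0.2,0,2.1,0,0,0,-1],[-0.2,0,2.3,0,0,0,-1],[-0.2,0,2.4,0,0,0,-1],[-0.2,0,2.4,0,0,0,-1]]]'
```

```text
time: 9.8
tool_pos: [0.447, -0.367, 0.0305]
tool_rot: [3.141, 0.001, 1.37]
contact_force: [0.3, 0.3, -2.2]
opening: 0.0139
```

```bash
python3 -m creep '[[[0,0,0.1,0,0,0,-1],[0,0,0.15,0,0,0,-1],[0,0,0.2,0,0,0,-1],[0,0,0.2,0,0,0,-1]]]'
```

```text
time: 10.2
tool_pos: [0.447, -0.3671, 0.0286]
tool_rot: [3.141, 0.001, 1.37]
contact_force: [-0.1, -0.2, -1.2]
opening: 0.014
```

```bash
python3 -m creep '[[[0,0,0.05,0,0,0,-1],[0,0,0.1,0,0,0,-1],[0,0,0.1,0,0,0,-1]]]'
```

```text
time: 10.5
tool_pos: [0.4471, -0.3671, 0.0285]
tool_rot: [3.14, 0.002, 1.37]
contact_force: [-2.0, 2.1, 6.2]
opening: 0.014
```

Contact: +6 N at z=0.0285, exactly the expected height. Releasing with a partial opening.

```bash
python3 -m creep '[[[0,0,0,0,0,0,-0.1],[0,0,0,0,0,0,-0.1],[0,0,0,0,0,0,-0.1],[0,0,0,0,0,0,-0.1],[0,0,0,0,0,0,-0.1]]]'; python3 -m creep '[[[0,0,-1,0,0,0,-0.1],[0,0,-3,0,0,0,-0.1],[0,0,-6,0,0,0,-0.1],[0,0,-10,0,0,0,-0.1],[0,0,-15,0,0,0,-0.1],[0,0,-20,0,0,0,-0.1],[0,0,-22,0,0,0,1],[0,0,-22,0,0,0,1]]]'; python3 -c "
from h import *
snap('side','s6.png');snap('wrist','w6.png')
im=cv2.imread('pics/s6.png');cv2.imwrite('pics/s6c.png',cv2.resize(im[60:180,240:380],None,fx=5,fy=5,interpolation=cv2.INTER_CUBIC))"
```

```text
time: 11.0
tool_pos: [0.447, -0.3671, 0.0284]
tool_rot: [3.141, 0.002, 1.37]
contact_force: [-0.6, 0.1, 0.3]
opening: 0.0409
time: 11.8
tool_pos: [0.448, -0.3677, 0.2533]
tool_rot: [3.134, 0.007, 1.37]
contact_force: [0.4, 0.1, -0.8]
opening: 0.0529
```

View pics/s6c.png

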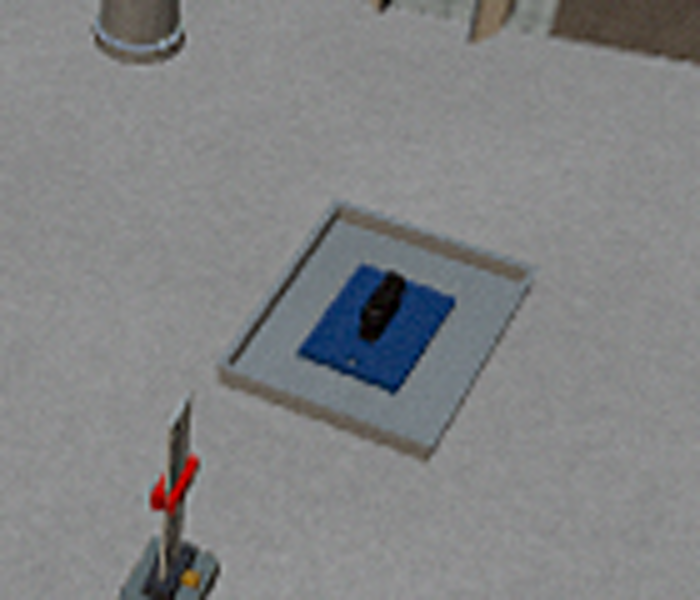

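View pics/w6.png

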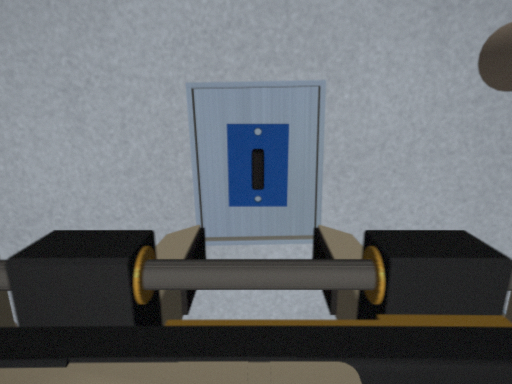

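The cover lies flat, handle up, inside the tray. Next I measure lens A.

```bash
python3 - <<'E'
from h import *
P=robot.camera_params('top'); f=lambda x,y:(90+(x+.5)/4-.5,180+(y+.5)/3.6-.5)
c=atz(P,f(180,90),.011); e=atz(P,f(64,262),.014)
d=(c-e)[:2]; print(c,e,np.linalg.norm(d),np.degrees(np.arctan2(d[1],d[0])))
u=d/np.linalg.norm(d); g=c[:2]-.078*u; print('grip',g)
P=robot.camera_params('side')
c=atz(P,(217.5,321.5),.011); e=atz(P,(262,377),.014); d=(c-e)[:2]
print(c,e,np.linalg.norm(d),np.degrees(np.arctan2(d[1],d[0])))
go([*g,.22],-35)
E
```

```text
[0.51539017 0.33696396 0.011     ] [0.38359297 0.41244681 0.014     ] 0.15188206291175907 -29.800616256468945
grip [0.44770488 0.37572866]
[0.51454516 0.33725516 0.011     ] [0.38471655 0.41296418 0.014     ] 0.15029079513303328 -30.248422008173563
shift cm [ 72.75 -14.7    2.71] rotvec [  0.14  -0.   113.5 ] yaw now 78.5 t 11.9 tcp [ 0.4467 -0.3665  0.2485] F [-0.08 -0.01 -0.96] open 0.0604
```

```bash
python3 -m creep '[[[72.8,-14.7,1,0,0,108.5,1],[72.8,-14.7,1,0,0,108.5,1],[72.8,-14.7,1,0,0,108.5,1],[72.8,-14.7,1,0,0,108.5,1],[72.8,-14.7,1,0,0,108.5,1],[72.8,-14.7,1,0,0,108.5,1],[72.8,-14.7,1,0,0,108.5,1],[72.8,-14.7,1,0,0,108.5,1]]]';python3 -c "
from h import *
go([.448,.3755,.2],-30)"
```

```text
time: 12.7
tool_pos: [0.4474, 0.0026, 0.2412]
tool_rot: [3.141, 0.003, 0.263]
contact_force: [0.5, -0.4, -0.6]
opening: 0.0916
shift cm [  9.77 -36.     4.08] rotvec [ 0.09  0.15 45.08] yaw now 15.08 t 12.7 tcp [0.4474 0.0026 0.2412] F [ 0.53 -0.37 -0.56] open 0.0916
```

```bash
python3 -m creep '[[[9.8,-36,4,0,0,45,1],[9.8,-36,4,0,0,45,1],[9.8,-36,4,0,0,45,1],[9.8,-36,4,0,0,45,1],[9.8,-36,4,0,0,45,1],[9.8,-36,4,0,0,45,1],[9.8,-36,4,0,0,45,1],[9.8,-36,4,0,0,45,1]]]';python3 -c "
from h import *
snap('top','t7.png');snap('wrist','w7.png')
go([.448,.3755,.2],-30)"
```

```text
time: 13.5
tool_pos: [0.4472, 0.3591, 0.2005]
tool_rot: [3.136, 0.004, -0.523]
contact_force: [2.0, -0.7, 0.2]
opening: 0.0916
shift cm [-0.5  -1.25 -0.07] rotvec [0.31 0.31 0.37] yaw now -29.63 t 13.6 tcp [0.4461 0.3622 0.1993] F [ 0.36 -0.9  -0.48] open 0.0915
```

View pics/w7.png

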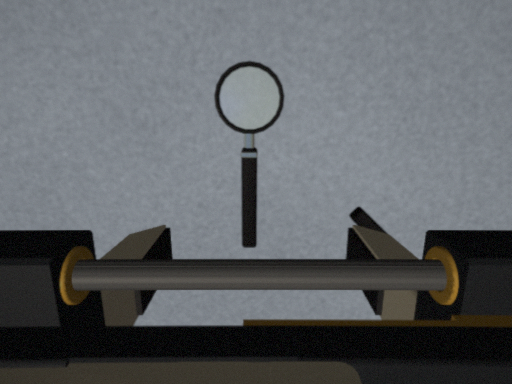

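```bash
python3 -m creep '[[[-0.5,-1.2,5,0.3,0.3,0.4,1],[-0.5,-1.2,7,0.3,0.3,0.4,1],[-0.5,-1.2,8,0.3,0.3,0.4,1],[-0.5,-1.2,8,0.3,0.3,0.4,1],[-0.5,-1.2,8,0.3,0.3,0.4,1]]]';python3 - <<'E'
from h import *
P=robot.camera_params('wrist');im=snap('wrist','w8.png')
for r in robot.look_for('wrist','lens_centre')+robot.look_for('wrist','loupe_grip'): print(r['score'],toW(r['centre'],P))
G=np.array([.448,.3755,.009]);u=np.array([np.cos(np.radians(-30)),np.sin(np.radians(-30)),0])
print(proj(P,[G+u*a+[0,0,z] for a,z in((.078,-.002),(.030,.009),(-.078,.009))]).round(1))
go([.448,.3755,.02],-30)
E
```

```text
time: 14.1
tool_pos: [0.4478, 0.3746, 0.1201]
tool_rot: [-3.141, -0.0, -0.525]
contact_force: [0.6, 0.2, 1.0]
opening: 0.0918
0.74 [0.35212717 0.29099964 0.02013258]
0.6 [0.50614092 0.34770483 0.00945797]
0.91 [0.50939569 0.34420359 0.01442967]
0.69 [0.35514868 0.29156012 0.02032327]
[[257.5  94.8]
 [257.6 160.5]
 [258.  287. ]]
shift cm [-0.04 -0.02 10.09] rotvec [-0.13 -0.06 -0.05] yaw now -30.05 t 14.25 tcp [0.448  0.375  0.1209] F [-0.26  0.33  0.85] open 0.0917
```

View pics/w8.png

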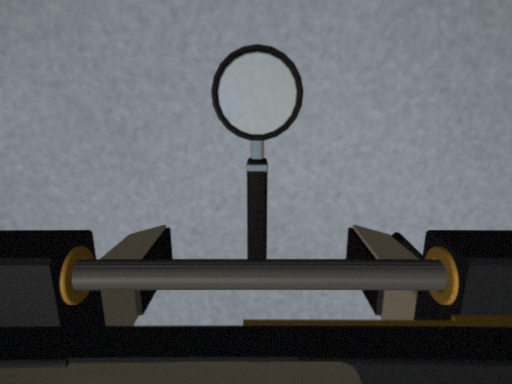

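The loupe model fits the picture: the lens is predicted at (257,95) and seen at (257,92), and the handle front at row 160 matches. Descending so the fingertips stop about 3 mm above the bench.

```bash
python3 -m creep '[[[0,0,4,0,0,0,1],[0,0,7,0,0,0,1],[0,0,9,0,0,0,1],[0,0,9.9,0,0,0,1],[0,0,10.3,0,0,0,1],[0,0,10.3,0,0,0,1],[0,0,10.3,0,0,0,1]]]' 40;python3 -c "
from h import *
snap('wrist','w9.png')
go([.448,.3755,.017],-30)"
```

```text
time: 14.95
tool_pos: [0.449, 0.3756, 0.0192]
tool_rot: [-3.137, -0.002, -0.525]
contact_force: [0.7, -0.3, 0.3]
opening: 0.0919
shift cm [-0.08  0.06  0.21] rotvec [-0.24 -0.13 -0.05] yaw now -30.05 t 15.0 tcp [0.4489 0.3756 0.0191] F [-0.92  0.52  0.77] open 0.0914
```

View pics/w9.png

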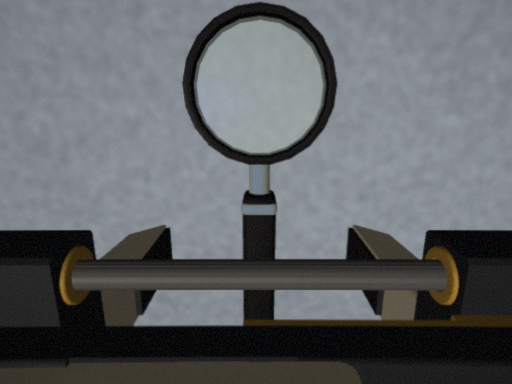

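```bash
python3 -m creep '[[[-0.1,0.05,0.1,-0.2,-0.1,0,1],[-0.1,0.05,0.2,-0.2,-0.1,0,1],[-0.1,0.05,0.2,-0.2,-0.1,0,-1],[-0.1,0.05,0.2,-0.2,-0.1,0,-1],[-0.1,0.05,0.2,-0.2,-0.1,0,-1],[-0.1,0.05,0.2,-0.2,-0.1,0,-1],[-0.1,0.05,0.2,-0.2,-0.1,0,-1],[-0.1,0.05,0.2,-0.2,-0.1,0,-1]]]' 40;  python3 -m creep '[[[0,0,0,0,0,0,-1],[0,0,0,0,0,0,-1],[0,0,0,0,0,0,-1],[0,0,0,0,0,0,-1],[0,0,0,0,0,0,-1],[0,0,0,0,0,0,-1],[0,0,0,0,0,0,-1],[0,0,0,0,0,0,-1]]]' 40;python3 -c "
from h import *
go([.448,.3755,.018],-30)"
```

```text
time: 15.8
tool_pos: [0.4479, 0.3757, 0.0172]
tool_rot: [-3.141, -0.0, -0.525]
contact_force: [-0.9, 0.6, 0.4]
opening: 0.0481
time: 16.6
tool_pos: [0.4479, 0.3757, 0.0172]
tool_rot: [-3.141, -0.0, -0.525]
contact_force: [0.1, 0.6, 0.0]
opening: 0.0157
shift cm [ 0.02  0.01 -0.08] rotvec [-0.05 -0.03 -0.06] yaw now -30.06 t 16.6 tcp [0.4479 0.3757 0.0172] F [0.08 0.59 0.05] open 0.0157
```

Gripped at 15.7 mm (16 mm nominal). Lifting gently and looking.

```bash
python3 -m creep '[[[0,0,-0.4,0,0,0,-1],[0,0,-1,0,0,0,-1],[0,0,-2,0,0,0,-1],[0,0,-4,0,0,0,-1],[0,0,-6.5,0,0,0,-1],[0,0,-9,0,0,0,-1],[0,0,-11,0,0,0,-1],[0,0,-13,0,0,0,-1]]]'; python3 -m creep '[[[0,0,-2,0,0,0,-1],[0,0,-3.5,0,0,0,-1],[0,0,-4.5,0,0,0,-1],[0,0,-4.5,0,0,0,-1],[0,0,-4.5,0,0,0,-1]]]';python3 -c "
from h import *
go([.448,.3755,.19],-30)
snap('wrist','w10.png');snap('side','s10.png');snap('top','t10.png')"
```

```text
time: 17.4
tool_pos: [0.4478, 0.3757, 0.1492]
tool_rot: [-3.14, -0.001, -0.525]
contact_force: [-0.4, -0.1, -1.0]
opening: 0.0158
time: 17.9
tool_pos: [0.4474, 0.3754, 0.1939]
tool_rot: [-3.14, -0.001, -0.525]
contact_force: [-0.2, -0.1, -2.2]
opening: 0.0157
shift cm [ 0.04 -0.03  0.39] rotvec [-0.08 -0.04 -0.06] yaw now -30.06 t 17.9 tcp [0.4474 0.3754 0.1939] F [-0.2  -0.06 -2.2 ] open 0.0157
```

View pics/w10.png

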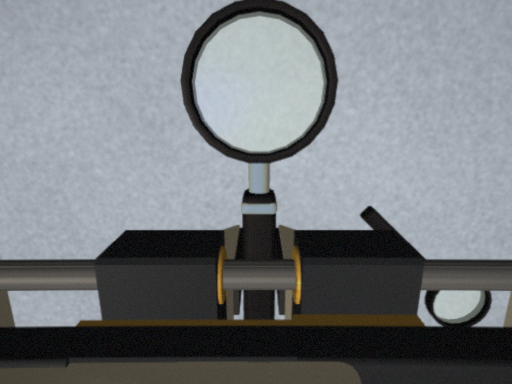

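View pics/s10.png

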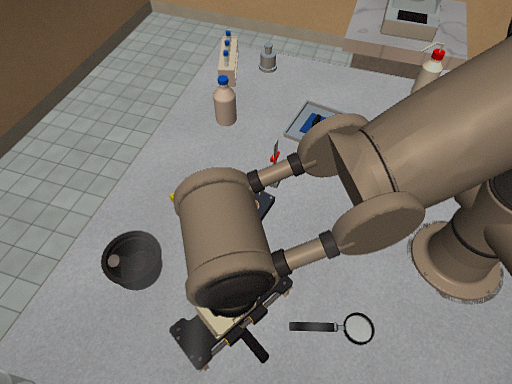

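View pics/t10.png

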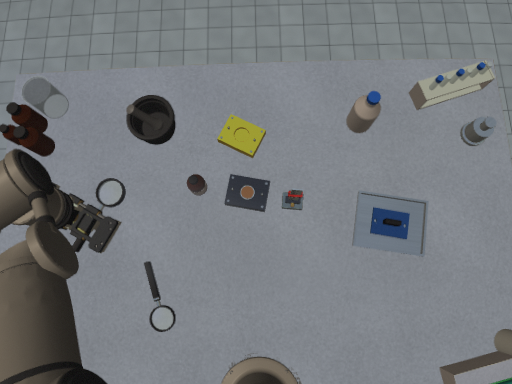

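The lens is held. Now the cursor height: I'll enlarge the cursor in the top and side views and fit a model.

```bash
python3 - <<'E'
from h import *
t=cv2.imread('pics/t10.png'); s=cv2.imread('pics/s6.png')
cv2.imwrite('pics/tc.png',cv2.resize(t[180:220,275:310],None,fx=14,fy=14,interpolation=cv2.INTER_CUBIC))
cv2.imwrite('pics/sc.png',cv2.resize(s[135:195,255:295],None,fx=10,fy=10,interpolation=cv2.INTER_CUBIC))
for c in ['top','side']:
    P=robot.camera_params(c); print(c,-np.array(P['R']).T@np.array(P['t']))
    print(c,proj(P,[[.513,-.098,z] for z in (0,.1,.12,.14,.16)]).round(1).tolist())
E
```

```text
top [ 0.32815532 -0.01607428  1.02829998]
top [[290.1, 202.3], [293.0, 195.2], [293.6, 193.6], [294.3, 191.9], [295.0, 190.2]]
side [0.35690518 0.53774706 0.8220533 ]
side [[273.2, 181.5], [274.7, 159.0], [275.0, 154.1], [275.3, 148.9], [275.7, 143.6]]
```

View pics/tc.png

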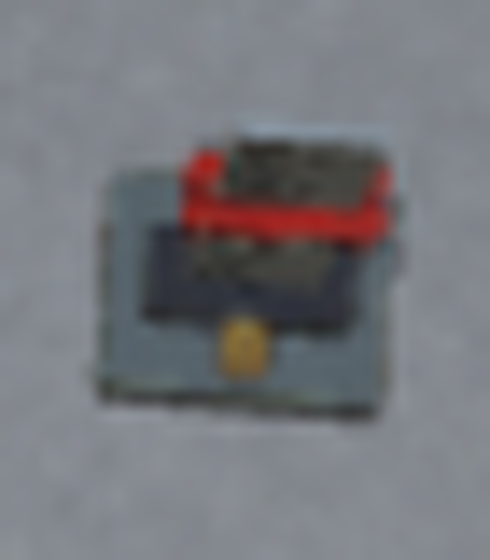

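View pics/sc.png

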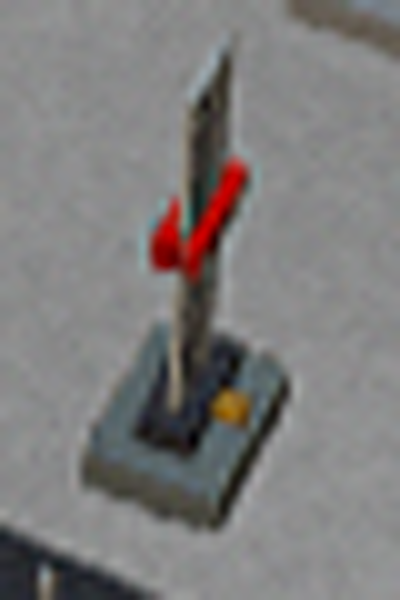

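```bash
python3 - <<'E'
from h import *
P=robot.camera_params('wrist'); s=robot.observe()
RT=Ro.from_euler('xyz',s['tool_rot']).as_matrix()
Rw=np.array(P['R']); Rct=Rw@RT; c=RT.T@(-Rw.T@np.array(P['t'])-s['tool_pos']); print('cam in tool',c.round(4)); print(Rct.round(3))
# loupe check
L=s['tool_pos']+RT@np.array([.078,0,.0102]); print('lens pred',proj(P,L))
np.savez('wc.npz',c=c,Rct=Rct)
def view(pos,yaw,X):
    R=Ro.from_euler('xyz',[np.pi,0,np.radians(yaw)]).as_matrix()
    Q=dict(P); Q['R']=Rct@R.T; Q['t']=-Q['R']@(np.array(pos)+R@c); return proj(Q,X)
X=[[.513,-.098,.0],[.513,-.098,.115]]
for pos,yaw in [((.4735,.0605,.20),-30),((.4735,.0605,.3),-30),((.45,.1,.25),-30),((.4735,.0605,.25),-60),((.40,.0,.25),-30),((.40,.08,.25),-30),((.45,.1,.25),-70),((.35,.05,.25),-30),((.38,-.05,.25),-30)]:
    print(pos,yaw,view(pos,yaw,X).round(0).tolist())
E
```

```text
cam in tool [ 0.0711 -0.0003 -0.1436]
[[-0.001  1.    -0.001]
 [-0.965 -0.001 -0.264]
 [-0.264  0.001  0.965]]
lens pred [[259.0197887   87.91737843]]
(0.4735, 0.0605, 0.2) -30 [[379.0, 59.0], [444.0, 34.0]]
(0.4735, 0.0605, 0.3) -30 [[351.0, 69.0], [385.0, 56.0]]
(0.45, 0.1, 0.25) -30 [[387.0, 25.0], [446.0, -11.0]]
(0.4735, 0.0605, 0.25) -60 [[300.0, 22.0], [319.0, -16.0]]
(0.4, 0.0, 0.25) -30 [[284.0, 32.0], [296.0, -0.0]]
(0.4, 0.08, 0.25) -30 [[351.0, -10.0], [394.0, -64.0]]
(0.45, 0.1, 0.25) -70 [[267.0, -32.0], [271.0, -98.0]]
(0.35, 0.05, 0.25) -30 [[304.0, -41.0], [326.0, -112.0]]
(0.38, -0.05, 0.25) -30 [[236.0, 40.0], [226.0, 11.0]]
```

```bash
python3 -c "
from h import *
go([.4735,.0605,.2],-30)"
```

```text
shift cm [18.04 25.93 -0.69] rotvec [-0.01 -0.01 -0.06] yaw now -30.06 t 18.05 tcp [0.4473 0.3753 0.1932] F [-0.15 -0.21 -0.74] open 0.0158
```

```bash
python3 -m creep '[[[0.7,1,-0.3,0,0,0,-1],[2,3,-0.5,0,0,0,-1],[4,5.7,-0.7,0,0,0,-1],[6,8.6,-0.7,0,0,0,-1],[8,11.5,-0.7,0,0,0,-1],[10,14.4,-0.7,0,0,0,-1],[12,17.2,-0.7,0,0,0,-1],[14,20.1,-0.7,0,0,0,-1]]]';python3 -m creep '[[[1.5,2.2,0,0,0,0,-1],[2.8,4,0,0,0,0,-1],[3.6,5.2,0,0,0,0,-1],[4,5.8,0,0,0,0,-1],[4,5.8,0,0,0,0,-1],[4,5.8,0,0,0,0,-1]]]'; python3 -c "
from h import *
P=robot.camera_params('wrist')
snap('wrist','w11.png');snap('side','s11.png');snap('top','t11.png')
np.savez('p11.npz',R=P['R'],t=P['t'],**{k:robot.observe()[k] for k in ('tool_pos','tool_rot')})
go([.4735,.0605,.2],-30)"
```

```text
time: 18.85
tool_pos: [0.4674, 0.1291, 0.2]
tool_rot: [3.141, 0.0, -0.525]
contact_force: [1.2, 0.8, -0.8]
opening: 0.0155
time: 19.45
tool_pos: [0.4727, 0.0592, 0.2]
tool_rot: [3.141, 0.0, -0.525]
contact_force: [-0.1, -0.1, -1.4]
opening: 0.0156
shift cm [ 0.02 -0.11  0.  ] rotvec [ 0.01  0.01 -0.  ] yaw now -30.0 t 19.6 tcp [0.4728 0.0596 0.2   ] F [ 0.25  0.4  -1.31] open 0.0156
```

View pics/w11.png

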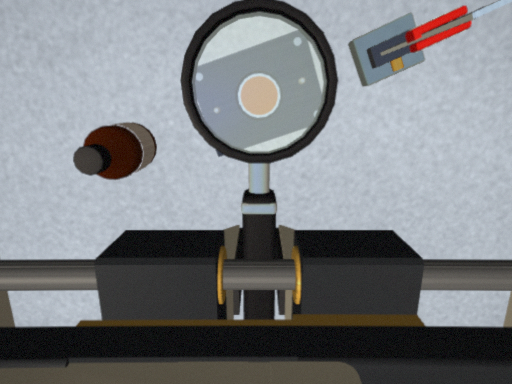

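View pics/t11.png

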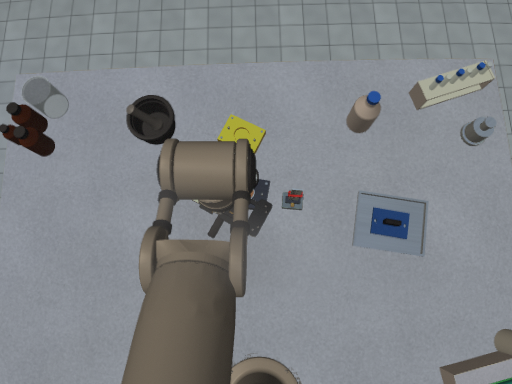

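View pics/s11.png

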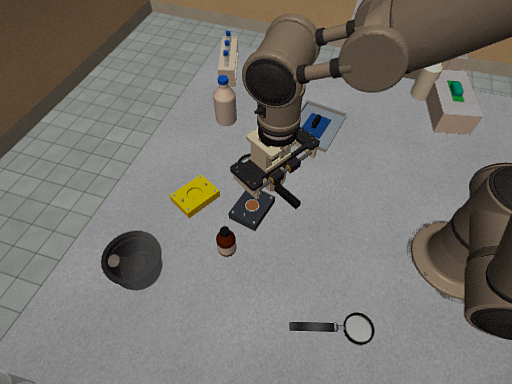

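The wrist view shows the pellet through the glass at (259,95) and the cursor at upper right, around (410–470, 8–48). Enlarging it to fit the rule and cursor model.

```bash
python3 -c "
import cv2
im=cv2.imread('pics/w11.png');cv2.imwrite('pics/w11c.png',cv2.resize(im[0:95,340:512],None,fx=4.6,fy=4.6,interpolation=cv2.INTER_CUBIC))"
```

```text
(no output)
```

View pics/w11c.png

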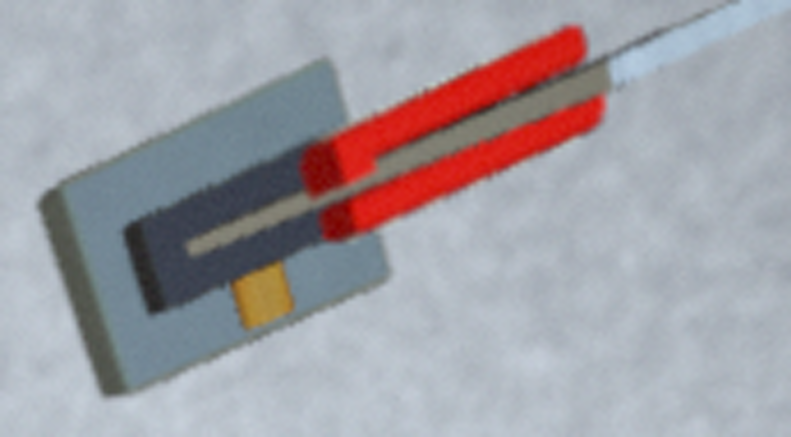

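```bash
cat > fit.py <<'E'
from h import *
from scipy.optimize import least_squares
d=np.load('p11.npz'); P=robot.camera_params('wrist'); P=dict(P); P['R']=d['R'];P['t']=d['t']
f=lambda a:[340+(a[0]+.5)/4.6-.5,(a[1]+.5)/4.6-.5]
base=[(1,1,0,40,205),(-1,1,0,106,395),(1,1,1,65,187),(1,-1,1,328,58),(-1,-1,1,389,275),(-1,1,1,130,390)]
cur=[(1,1,1,333,135),(1,-1,1,583,28),(-1,1,1,357,238),(-1,-1,1,604,122),(1,1,-1,303,150),(-1,1,-1,325,239)]
def res(p,full=False):
    x,y,psi,hb,h,dz,cx=p
    c,s=np.cos(psi),np.sin(psi); R=np.array([[c,-s],[s,c]])
    X=[];U=[]
    for sx,sy,t,u,v in base: X.append([*(R@[sx*.022,sy*.028]+[x,y]),t*hb-dz]);U.append(f((u,v)))
    for sx,sy,t,u,v in cur: X.append([*(R@[cx+sx*.0075,sy*.018]+[x,y]),h+t*.006-dz]);U.append(f((u,v)))
    r=proj(P,X)-np.array(U)
    return r if full else np.r_[r.ravel(),dz/.001,cx/.003]
r=least_squares(res,[.513,-.098,-.2,.015,.115,0,0],loss='soft_l1')
print('x,y,psi,hb,h,dz,cx',np.r_[r.x[:2],np.degrees(r.x[2]),r.x[3:]].round(4)); print(res(r.x,True).round(1).tolist())
J=r.jac; print('sd',np.sqrt(np.diag(np.linalg.inv(J.T@J))).round(5))
E
python3 fit.py
```

```text
x,y,psi,hb,h,dz,cx [ 5.1510e-01 -1.0590e-01 -6.3622e+00  1.2800e-02  9.7800e-02  5.0000e-04
  0.0000e+00]
[[0.4, -2.0], [0.7, 0.6], [-1.3, -0.6], [0.2, -0.2], [0.3, 0.4], [-0.3, 1.0], [-0.1, -0.3], [-0.5, -2.2], [1.0, -0.4], [0.4, 0.7], [-1.4, 0.3], [-0.0, 2.1]]
sd [0.00049 0.0008  0.01108 0.00214 0.00168 0.00115 0.00061]
```

```bash
python3 - <<'E'
from h import *
# stand-based check against top and side pictures
def box(x,y,psi,h):
    c,s=np.cos(psi),np.sin(psi); R=np.array([[c,-s],[s,c]])
    return [[*(R@[a*.0075,b*.018]+[x,y]),h+k*.006] for a in(-1,1) for b in(-1,1) for k in (-1,1)]
for cname,fn in(('top','t10.png'),('side','s6.png')):
    P=robot.camera_params(cname)
    im=cv2.imread('pics/'+fn).astype(int)
    red=np.clip(im[...,2]-np.maximum(im[...,0],im[...,1]),0,None)
    W=red.copy(); 
    q=(slice(180,215),slice(275,310)) if cname=='top' else (slice(140,180),slice(260,290))
    m=np.zeros_like(W);m[q]=W[q]; m[m<30]=0
    ys,xs=np.nonzero(m>60); print(cname,'red box',xs.min(),xs.max(),ys.min(),ys.max())
    for h in(.095,.1,.105,.11,.115):
        u=proj(P,box(.5151,-.1059,np.radians(-6.4),h)); print(h,u.min(0).round(1),u.max(0).round(1))
    # base corners
    b=[[.5151+a*.022,-.1059+c*.028,0.] for a in(-1,1) for c in (-1,1)]; print('base',proj(P,b).round(1).tolist())
c=np.load('wc.npz');P=robot.camera_params('wrist')
def view(pos,yaw,X):
    R=Ro.from_euler('xyz',[np.pi,0,np.radians(yaw)]).as_matrix()
    Q=dict(P); Q['R']=c['Rct']@R.T; Q['t']=-Q['R']@(np.array(pos)+R@c['c']); return proj(Q,X)
X=[[.515,-.106,.0],[.515,-.106,.1]]
for pos,yaw in [((.4735,.0605,.15),-30),((.49,.03,.15),-30),((.52,.05,.2),-30),((.52,.08,.25),-50),((.43,-.05,.2),0),((.43,-.05,.2),20),((.43,.0,.2),0),((.43,-.02,.2),-10),((.4,-.02,.25),-50)]:
    print(pos,yaw,view(pos,yaw,X).round(0).tolist())
E
```

```text
top red box 288 302 191 196
0.095 [288.5 190.7] [303.4 198.6]
0.1 [288.6 190.3] [303.7 198.2]
0.105 [288.7 189.9] [303.9 197.9]
0.11 [288.9 189.5] [304.1 197.5]
0.115 [289. 189.] [304.3 197.1]
base [[303.4, 209.0], [283.2, 209.5], [302.6, 193.5], [282.6, 194.0]]
side red box 270 279 151 162
0.095 [269.6 151.4] [279.8 164.7]
0.1 [269.7 150.2] [279.9 163.5]
0.105 [269.7 149. ] [280.  162.3]
0.11 [269.8 147.7] [280.1 161.1]
0.115 [269.8 146.4] [280.2 159.9]
base [[282.9, 174.4], [277.7, 188.2], [269.1, 170.9], [263.5, 184.5]]
(0.4735, 0.0605, 0.15) -30 [[409.0, 43.0], [493.0, 8.0]]
(0.49, 0.03, 0.15) -30 [[383.0, 81.0], [449.0, 68.0]]
(0.52, 0.05, 0.2) -30 [[395.0, 101.0], [452.0, 100.0]]
(0.52, 0.08, 0.25) -50 [[370.0, 39.0], [412.0, 15.0]]
(0.43, -0.05, 0.2) 0 [[315.0, 89.0], [338.0, 83.0]]
(0.43, -0.05, 0.2) 20 [[339.0, 114.0], [371.0, 119.0]]
(0.43, 0.0, 0.2) 0 [[365.0, 89.0], [409.0, 83.0]]
(0.43, -0.02, 0.2) -10 [[329.0, 75.0], [359.0, 63.0]]
(0.4, -0.02, 0.25) -50 [[229.0, 39.0], [218.0, 15.0]]
```

A single-view fit gives a height of about 98–102 mm. I'll take two closer wrist views to pin it down.

```bash
python3 -c "
from h import *
go([.49,.03,.15],-30)"
```

```text
shift cm [2.97 1.7  5.  ] rotvec [ 0.01  0.01 -0.  ] yaw now -30.0 t 19.6 tcp [0.4728 0.0596 0.2   ] F [ 0.25  0.4  -1.31] open 0.0156
```

```bash
cat > shot.py <<'E'
from h import *
import sys
n=sys.argv[1]
P=robot.camera_params('wrist'); snap('wrist',f'w{n}.png')
np.savez(f'p{n}.npz',R=P['R'],t=P['t'])
go([.49,.03,.15],-30)
im=cv2.imread(f'pics/w{n}.png');cv2.imwrite(f'pics/w{n}c.png',cv2.resize(im[0:130,340:512],None,fx=4.6,fy=4.6,interpolation=cv2.INTER_CUBIC))
E
python3 -m creep '[[[0.5,0.3,1,0,0,0,-1],[1.2,0.8,2.2,0,0,0,-1],[2,1.2,3.5,0,0,0,-1],[2.6,1.5,4.5,0,0,0,-1],[3,1.7,5,0,0,0,-1],[3,1.7,5,0,0,0,-1],[3,1.7,5,0,0,0,-1],[3,1.7,5,0,0,0,-1]]]'; python3 shot.py 12;python3 -m creep '[[[0.5,0,0,0,0,0,-1],[1.5,-0.8,0,0,0,0,-1],[1.5,-1.6,0,0,0,0,-1],[1.5,-2.4,0,0,0,0,-1],[1.5,-2.8,0,0,0,0,-1],[1.5,-2.8,0,0,0,0,-1],[1.5,-2.8,0,0,0,0,-1],[1.5,-2.8,0,0,0,0,-1]]]';python3 shot.py 13
```

```text
time: 20.4
tool_pos: [0.4904, 0.03, 0.1504]
tool_rot: [-3.141, -0.0, -0.523]
contact_force: [-1.0, -0.5, -1.8]
opening: 0.0157
shift cm [-0.03  0.03  0.05] rotvec [-0.01 -0.03  0.01] yaw now -29.99 t 20.45 tcp [0.4904 0.0301 0.1505] F [-0.08  0.21 -1.31] open 0.016
time: 21.25
tool_pos: [0.5172, 0.0467, 0.1505]
tool_rot: [-3.142, -0.0, -0.523]
contact_force: [-0.2, -0.2, -1.4]
opening: 0.0157
shift cm [-1.52  2.8   0.05] rotvec [-0.   -0.03  0.01] yaw now -29.99 t 21.3 tcp [0.5172 0.0467 0.1505] F [ 0.73 -0.2  -1.27] open 0.0158
```

View pics/w12c.png

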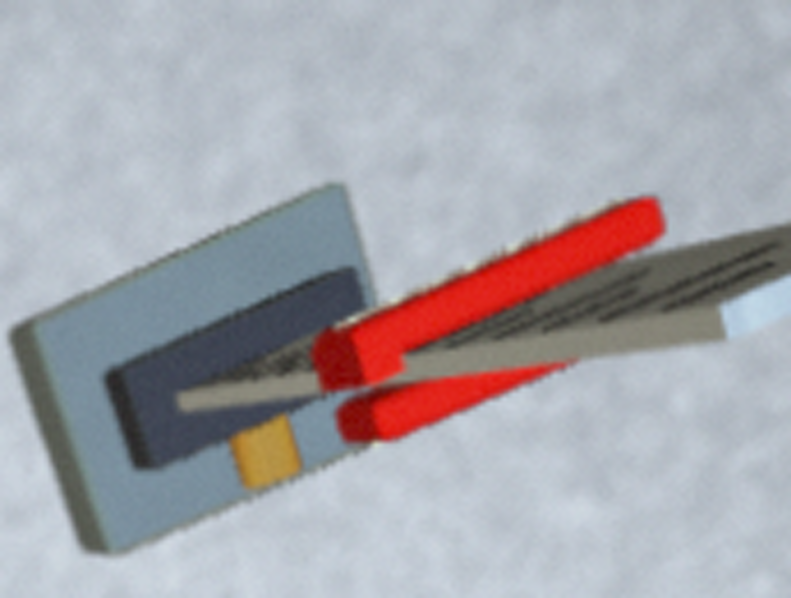

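View pics/w13c.png

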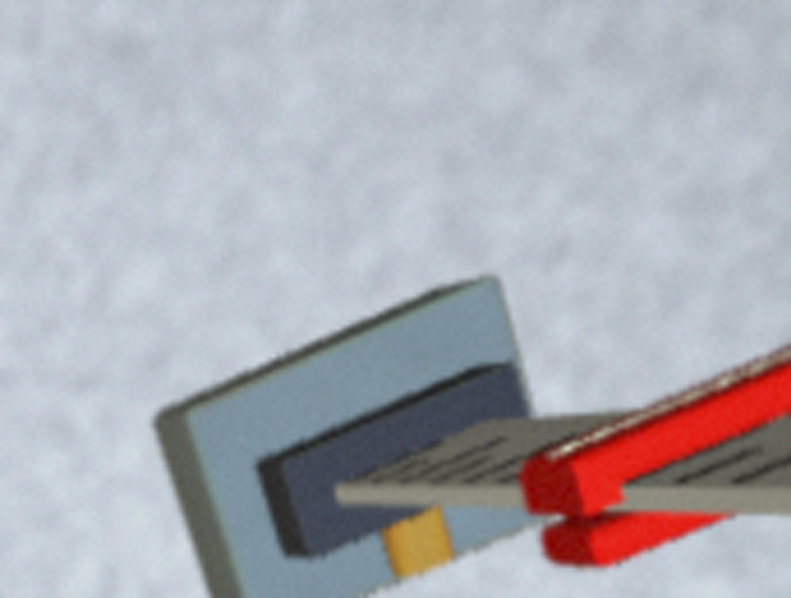

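```bash
cat > fit2.py <<'E'
from h import *
from scipy.optimize import least_squares
P0=robot.camera_params('wrist')
f=lambda u,v:[340+(u+.5)/4.6-.5,(v+.5)/4.6-.5]
D={'11':([(1,1,0,40,205),(-1,1,0,106,395),(1,1,1,65,187),(1,-1,1,328,58),(-1,-1,1,389,275),(-1,1,1,130,390)],
 [(1,1,1,333,135),(1,-1,1,583,28),(-1,1,1,357,238),(-1,-1,1,604,122),(1,1,-1,303,150),(-1,1,-1,325,239)]),
'12':([(1,1,0,12,332),(-1,1,0,85,548),(1,1,1,37,320),(1,-1,1,343,183),(-1,1,1,112,553)],
 [(1,1,1,350,330),(1,-1,1,655,197),(-1,1,1,382,440),(1,1,-1,315,343),(-1,1,-1,342,436)]),
'13':([(1,1,0,157,418),(1,1,1,190,410),(1,-1,1,495,277)],
 [(1,1,1,565,461),(-1,1,1,597,565),(1,1,-1,525,466),(-1,1,-1,546,560)])}
def res(p,full=False):
    x,y,psi,hb,h,dz,cx=p
    c,s=np.cos(psi),np.sin(psi); R=np.array([[c,-s],[s,c]]); out=[]
    for n,(b,cu) in D.items():
        d=np.load(f'p{n}.npz');P=dict(P0);P['R']=d['R'];P['t']=d['t'];X=[];U=[]
        for sx,sy,t,u,v in b: X.append([*(R@[sx*.022,sy*.028]+[x,y]),t*hb-dz]);U.append(f(u,v))
        for sx,sy,t,u,v in cu: X.append([*(R@[cx+sx*.0075,sy*.018]+[x,y]),h+t*.006-dz]);U.append(f(u,v))
        out.append(proj(P,X)-np.array(U))
    return out if full else np.r_[np.vstack(out).ravel(),dz/.002,cx/.003]
r=least_squares(res,[.513,-.098,-.2,.015,.115,0,0],loss='soft_l1')
print('x,y,psi,hb,h,dz,cx',np.r_[r.x[:2],np.degrees(r.x[2]),r.x[3:]].round(4))
for o in res(r.x,True): print(o.round(1).tolist())
J=r.jac; print('sd',np.sqrt(np.diag(np.linalg.inv(J.T@J))).round(5))
E
python3 fit2.py
```

```text
x,y,psi,hb,h,dz,cx [ 5.1440e-01 -1.0640e-01 -6.6667e+00  1.5500e-02  1.0020e-01  4.1000e-03
  1.0000e-04]
[[0.3, -1.2], [0.2, 1.1], [-0.7, -0.3], [0.7, 0.6], [0.5, 1.2], [-0.1, 1.3], [0.2, 0.3], [-0.4, -1.1], [1.1, 0.2], [0.3, 1.7], [-1.0, 0.8], [0.1, 2.6]]
[[0.2, -0.6], [0.7, 0.8], [-0.5, 0.1], [0.3, -0.5], [0.3, 0.5], [0.7, -1.2], [0.3, -1.3], [1.1, 1.0], [-1.3, -2.0], [-0.0, 2.4]]
[[-0.4, -1.2], [-1.2, -0.3], [-0.2, -0.9], [0.5, -1.9], [-0.1, 0.6], [-3.0, -2.6], [-1.4, 0.6]]
sd [0.00036 0.00063 0.00762 0.00178 0.00177 0.00252 0.00041]
```

The rule itself is a known 160 mm, so I'll use its top corner as a height reference in the same pictures.

```bash
python3 -c "
import cv2
a=cv2.imread('pics/w12.png')[35:100,400:512];b=cv2.imread('pics/w11.png')[0:60,400:512]
cv2.imwrite('pics/z12.png',cv2.resize(a,None,fx=7,fy=7,interpolation=cv2.INTER_CUBIC));cv2.imwrite('pics/z11.png',cv2.resize(b,None,fx=7,fy=7,interpolation=cv2.INTER_CUBIC))"
```

```text
(no output)
```

View pics/z12.png

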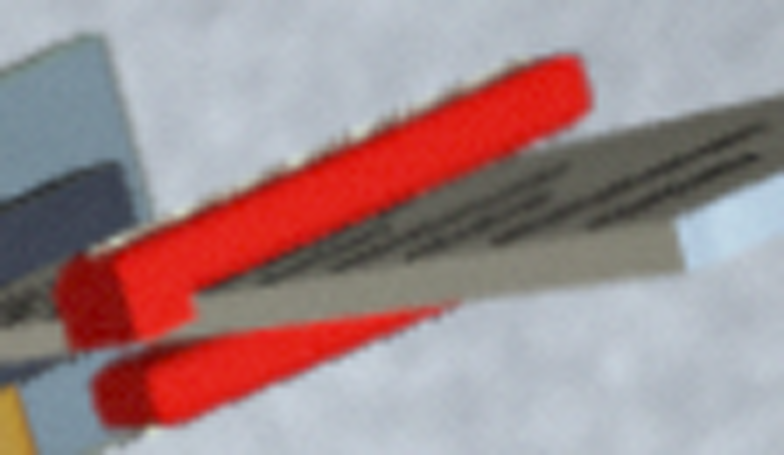

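View pics/z11.png

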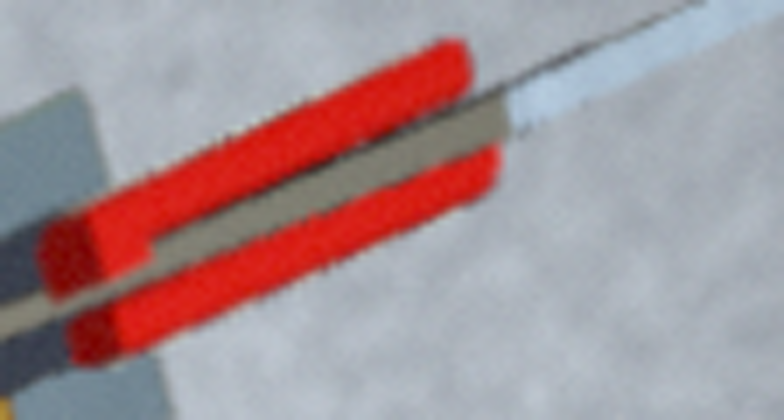

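```bash
cat > fit3.py <<'E'
import re
src=open('fit2.py').read().split('def res')[0]
exec(src)
z=lambda u,v,oy:[400+(u+.5)/7-.5,oy+(v+.5)/7-.5]
Rl={'11':[(1.5,'t',z(505,93,0)),(-1.5,'t',z(510,135,0)),(1.5,'c',z(148,240,0))],'12':[(1.5,'t',z(675,220,35)),(-1.5,'t',z(685,270,35)),(1.5,'c',z(190,297,35))],'13':[(1.5,'c',f(622,490))]}
def res(p,full=False):
    x,y,psi,hb,h,dz,cx,rx,th=p
    c,s=np.cos(psi),np.sin(psi); R=np.array([[c,-s],[s,c]]); out=[]
    for n,(b,cu) in D.items():
        d=np.load(f'p{n}.npz');P=dict(P0);P['R']=d['R'];P['t']=d['t'];X=[];U=[]
        for sx,sy,t,u,v in b: X.append([*(R@[sx*.022,sy*.028]+[x,y]),t*hb-dz]);U.append(f(u,v))
        for sx,sy,t,u,v in cu: X.append([*(R@[cx+sx*th/2,sy*.018]+[x,y]),h+t*.006-dz]);U.append(f(u,v))
        for a,k,uv in Rl[n]: X.append([*(R@[rx+a/1000,.013]+[x,y]),(.16 if k=='t' else h+.006)-dz]);U.append(uv)
        out.append(proj(P,X)-np.array(U))
    return out if full else np.r_[np.vstack(out).ravel(),dz/.002,cx/.003,rx/.002,(th-.015)/.002]
r=least_squares(res,[.513,-.098,-.2,.015,.115,0,0,0,.015],loss='soft_l1')
print('x,y,psi,hb,h,dz,cx,rx,th',np.r_[r.x[:2],np.degrees(r.x[2]),r.x[3:]].round(4))
for o in res(r.x,True): print(o.round(1).tolist())
J=r.jac; print('sd',np.sqrt(np.diag(np.linalg.inv(J.T@J))).round(5))
E
python3 fit3.py
```

```text
x,y,psi,hb,h,dz,cx,rx,th [ 5.1450e-01 -1.0580e-01 -6.5396e+00  1.6700e-02  1.0120e-01  3.9000e-03
  2.0000e-04  3.0000e-04  1.3400e-02]
[[-0.3, -0.9], [-0.3, 1.3], [-1.0, -0.2], [0.7, 0.3], [0.6, 1.1], [-0.1, 1.5], [0.4, 1.4], [-0.1, -0.2], [0.7, -1.0], [0.2, 0.2], [-0.9, 1.9], [-0.3, 1.5], [0.1, 0.5], [0.8, 0.4], [1.1, 0.8]]
[[-0.5, -0.3], [0.2, 1.0], [-0.9, 0.3], [0.3, -0.6], [0.2, 0.9], [0.9, 0.2], [0.8, -0.1], [0.7, -0.1], [-1.2, -0.6], [-0.5, 1.3], [-0.1, -0.5], [0.2, -0.2], [1.4, -0.3]]
[[-1.1, -0.9], [-1.4, -0.1], [-0.1, -1.0], [0.9, -0.3], [-0.2, -0.4], [-2.7, -1.1], [-1.6, -0.3], [-0.3, -1.7]]
sd [0.00032 0.0005  0.00677 0.00091 0.00048 0.00086 0.00037 0.00037 0.00039]
```

```bash
python3 - <<'E'
from h import *
P=dict(robot.camera_params('wrist')); d=np.load('p11.npz');P['R']=d['R'];P['t']=d['t']
psi=np.radians(-11.7);y=np.array([-np.sin(psi),np.cos(psi)]);c=np.array([.541,.0213])
print('pellet,pins',proj(P,[[*c,.024],[*(c+.041*y),.036],[*(c-.041*y),.036]]).round(1).tolist())
RT=Ro.from_euler('xyz',d['tool_rot']).as_matrix()
for dx in (.078,.080):
  C=[d['tool_pos']+RT@np.array([dx+.034*np.cos(a),.034*np.sin(a),.0102-.007]) for a in np.linspace(0,2*np.pi,60)]
  e=cv2.fitEllipse(proj(P,C).astype(np.float32)); print(dx,e)
im=cv2.imread('pics/w11.png'); g=im.max(2); m=((g<70)).astype(np.uint8)[:170,170:350]
cn=cv2.findContours(m,cv2.RETR_LIST,cv2.CHAIN_APPROX_NONE)[0]
for k in cn:
    if len(k)>150: 
        k=k+[170,0]; kk=k[k[:,0,1]<150]; kk=kk[kk[:,1]>1]; print('obs',cv2.fitEllipse(kk.astype(np.float32)),len(k))
cv2.imwrite('pics/l11.png',cv2.resize(im[0:200,160:360],None,fx=3,fy=3,interpolation=cv2.INTER_CUBIC))
E
```

```text
pellet,pins [[257.1, 96.1], [214.4, 110.6], [300.7, 80.6]]
0.078 ((257.8034362792969, 81.66801452636719), (159.53421020507812, 168.5673828125), 179.54547119140625)
0.08 ((257.7910461425781, 76.63102722167969), (160.1734619140625, 169.95245361328125), 179.56390380859375)Traceback (most recent call last):
  File "<stdin>", line 13, in <module>
IndexError: index 1 is out of bounds for axis 1 with size 1
```

The pellet and pins project within 2 px, and the rim ellipse agrees with a 78 mm offset. The cursor fit gives 101.2 mm, and the rough side-view bracket (100–102.5 mm) agrees. The target is therefore lens (0.541, 0.0215, 0.1012), which needs TCP (0.4735, 0.0605, 0.1114).

```bash
python3 -c "
from h import *
go([.4735,.0605,.1114],-30)"
```

```text
shift cm [-4.48  0.99  3.91] rotvec [-0.   -0.03  0.01] yaw now -29.99 t 21.3 tcp [0.5172 0.0467 0.1505] F [ 0.73 -0.2  -1.27] open 0.0158
```

```bash
python3 -m creep '[[[-0.6,0.1,0.3,0,0,0,-1],[-1.6,0.3,1,0,0,0,-1],[-2.6,0.6,1.8,0,0,0,-1],[-3.6,0.8,2.7,0,0,0,-1],[-4.2,0.9,3.4,0,0,0,-1],[-4.5,1,3.8,0,0,0,-1],[-4.5,1,3.9,0,0,0,-1],[-4.5,1,3.9,0,0,0,-1]]]'; python3 -m creep '[[[0,0,0,0,0,0,-1],[0,0,0,0,0,0,-1],[0,0,0,0,0,0,-1]]]'; python3 -c "
from h import *
go([.4735,.0605,.1114],-30)
P=robot.camera_params('wrist');s=robot.observe();snap('wrist','w14.png');snap('side','s14.png');snap('top','t14.png')
RT=Ro.from_euler('xyz',s['tool_rot']).as_matrix();L=s['tool_pos']+RT@np.array([.078,0,.0102]);print('lens',L.round(4))
psi=np.radians(-11.7);y=np.array([-np.sin(psi),np.cos(psi)]);c=np.array([.541,.0213])
print('pellet,lens pred',proj(P,[[*c,.024],L]).round(1).tolist())
im=cv2.imread('pics/s14.png');cv2.imwrite('pics/s14c.png',cv2.resize(im[100:240,215:335],None,fx=4.2,fy=4.2,interpolation=cv2.INTER_CUBIC))
"
```

```text
time: 22.1
tool_pos: [0.4737, 0.0604, 0.1116]
tool_rot: [-3.141, -0.001, -0.524]
contact_force: [0.1, 0.2, -1.6]
opening: 0.0157
time: 22.4
tool_pos: [0.474, 0.0603, 0.1118]
tool_rot: [-3.141, -0.002, -0.524]
contact_force: [0.6, 0.4, -1.5]
opening: 0.0155
shift cm [-0.05  0.01  0.04] rotvec [-0.03 -0.09 -0.  ] yaw now -30.0 t 22.4 tcp [0.474  0.0603 0.1118] F [ 0.6   0.36 -1.49] open 0.0155
lens [0.5416 0.0213 0.1017]
pellet,lens pred [[259.3, 94.2], [259.0, 87.9]]
```

View pics/w14.png

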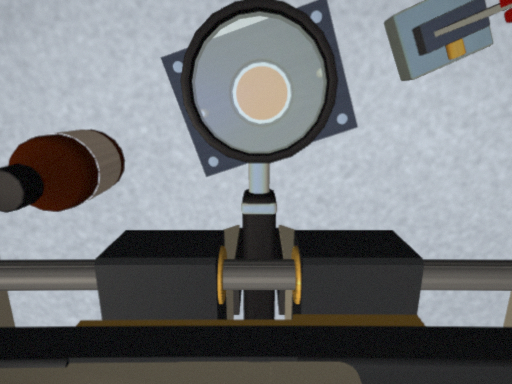

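View pics/s14c.png

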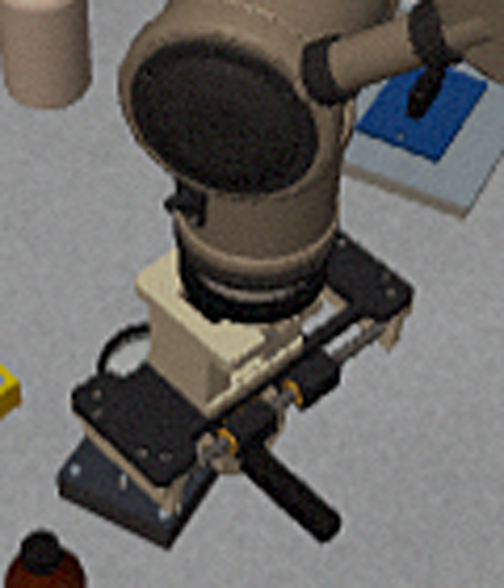

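View pics/t14.png

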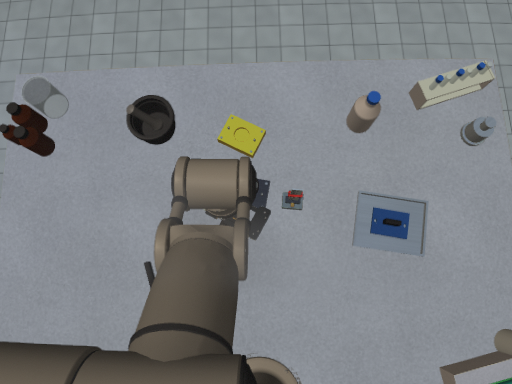

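```bash
python3 - <<'E'
from h import *
for c,fn,q in(('top','t10.png',(180,205,235,260)),('side','s6.png',(190,220,235,270)),('side','s11.png',(190,220,235,270))):
    P=robot.camera_params(c); im=cv2.imread('pics/'+fn).astype(int)
    w=np.clip(im[...,2]-im[...,0]-25,0,None); m=np.zeros_like(w); a=q; m[a[0]:a[1],a[2]:a[3]]=w[a[0]:a[1],a[2]:a[3]]
    ys,xs=np.nonzero(m); u=(np.average(xs,weights=m[ys,xs]),np.average(ys,weights=m[ys,xs])); print(c,fn,len(xs),np.round(u,1),atz(P,u,.024).round(4))
go([.541-.0675,.0213+.039,.1112],-30)
E
```

```text
top t10.png 119 [246.9 191.7] [0.5412 0.0211 0.024 ]
side s6.png 106 [251.7 204.7] [0.5414 0.018  0.024 ]
side s11.png 159 [251.8 204. ] [0.542  0.0155 0.024 ]
shift cm [-0.02  0.02  0.05] rotvec [-0.02 -0.07 -0.  ] yaw now -30.0 t 22.55 tcp [0.4738 0.0604 0.1117] F [ 0.1  -0.07 -0.79] open 0.0158
```

A small final trim: y by about -1 mm (mean of the views) and z by -0.5 mm. Then settle.

```bash
python3 -m creep '[[[0.05,0.1,0.05,0,0,0,-1],[0.05,0.1,0.05,0,0,0,-1],[0.05,0.1,0.05,0,0,0,-1],[0.05,0.1,0.05,0,0,0,-1],[0.05,0.1,0.05,0,0,0,-1],[0.05,0.1,0.05,0,0,0,-1]]]'; python3 -c "
from h import *
P=robot.camera_params('wrist');im=snap('wrist','w15.png');s=robot.observe()
RT=Ro.from_euler('xyz',s['tool_rot']).as_matrix();print('lens',(s['tool_pos']+RT@np.array([.078,0,.0102])).round(4),s['tool_rot'].round(4),abs(s['qvel']).max().round(4),s['opening'])
b=cv2.imread('pics/w15.png'); cv2.imwrite('pics/w15c.png',cv2.resize(b[0:200,150:400],None,fx=3,fy=3,interpolation=cv2.INTER_CUBIC))
m=(b.max(2)<75).astype(np.uint8); m[:,:170]=0;m[:,350:]=0;m[150:]=0
ys,xs=np.nonzero(m); pts=[]
for a in np.radians(np.r_[np.arange(160,380,4)]):
    for r in range(95,55,-1):
        x,y=int(round(259.5+r*np.cos(a))),int(round(82+r*np.sin(a)))
        if 0<=y<384 and m[y,x]: pts.append((259.5+r*np.cos(a),82+r*np.sin(a)));break
print(cv2.fitEllipse(np.array(pts,np.float32)))"
```

```text
time: 23.15
tool_pos: [0.4737, 0.0593, 0.1112]
tool_rot: [-3.141, -0.001, -0.524]
contact_force: [0.6, -0.3, -1.8]
opening: 0.0152
lens [0.5412 0.0203 0.101 ] [-3.1412e+00 -1.1000e-03 -5.2360e-01] 0.0016 0.015900906493403547
((259.6836853027344, 78.13395690917969), (155.757568359375, 166.09336853027344), 42.30884552001953)
```

View pics/w15c.png

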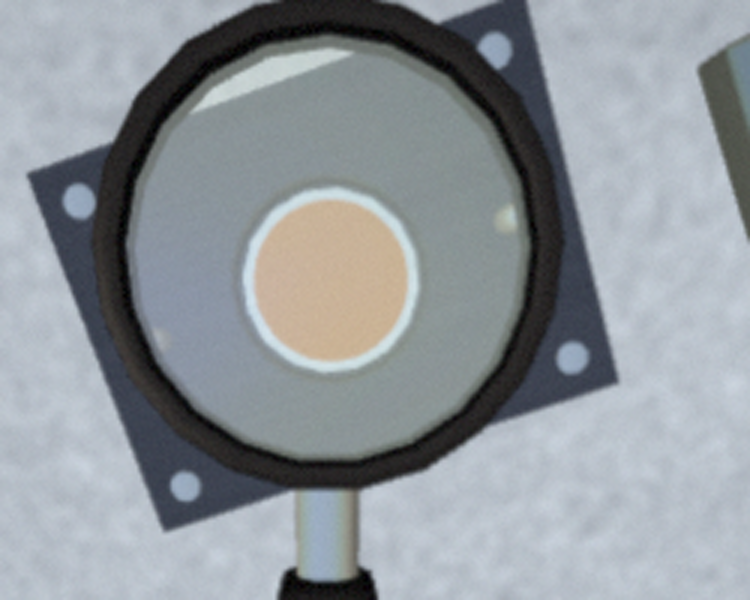

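The lens is level and steady over the pellet, which shows centred left-to-right through the glass; the up-down offset is camera obliquity, as the projection predicted. Handing in.

```bash
python3 -c "
from cell import robot
print(robot.hand_in(), robot.observe()['time'])"
```

```text
the job is handed in; nothing more can be done
the job is handed in; nothing more can be done
```

I lifted the dust cover off the pins and laid it flat, handle up, near the middle of the tray. I then picked up the farther hand lens by its handle and held it level over the pellet, and handed the job in at about 23 s.

**Last checks:**
- **Lens position:** the lens centre, computed from the arm's pose, is at (0.541, 0.020, 0.101) m, and the tool is tilted less than 0.1°. The arm was still, with the grip at about 15.9 mm on the 16 mm handle.
- **Pellet centre:** the top view put the pellet at (0.541, 0.021). The side view put y 3 to 6 mm lower. I aimed at y of about 0.020, weighting the top and wrist views.
- **Cursor height:** fitting the rule and cursor in three wrist views gave 101.2 mm. The side view roughly agreed (100–102.5 mm).
- **Disagreements:** the cursor fit needed about a 4 mm offset in the wrist camera's height, more than the stated 2 mm calibration. The rim's apparent size showed the same offset. The first fit, without the rule's top as a reference, had given 98 mm. The top view fitted the cursor less well.
- **Other things on the bench:** I saw nothing moved in the last pictures, judged by eye and not measured. The final top view hid part of the scene behind the arm.

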